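# Run the next batch through the drawer steriliser

### The job

Run the next batch through the white drawer steriliser: pull its drawer fully open, lift the clean comb out and lay it flat in the shallow bamboo tray before any used tool goes in, then lay every used tool that is out on the vanity (tweezers, nail clippers, foot file, razor, whichever are there) flat in the drawer and push the drawer fully shut. After that swing the sprung start lever on top of the steriliser all the way back to its stop and let it spring back. Leave the jar, bottles and other make-up where they stand.

Things in the scene. Friction and masses are not known exactly. Their poses are not given: they have to be found in the camera images.
- ster: White bench-top drawer steriliser, fixed, 220 (x) x 270 (y) x 100 mm high. Origin: centre of its underside on the vanity; its x axis points from its front to its back, z up. Front face at x = -110 mm with the drawer's bar handle; the drawer slides out along -x. The edge of its flat top is at x = -95 mm, z = 100 mm. The start lever stands on the top, at the front of its right-hand (-y) side.
- ster_drawer0 (a joint): How far the drawer is pulled out, m: 0 fully shut, 0.1496 fully open (hard stop). It slides with light friction of about 1 N and stays where it is left. The clean comb lies in it at the start, hidden until it is opened.
- ster_drawer0_handle (a point): Middle of the drawer's steel bar handle, which moves with the drawer: round bar 11 mm thick, 120 mm long along the steriliser's y axis, its centre line 35 mm in front of the drawer front, 62 mm above the vanity (38 mm below the steriliser's top); held by two posts 51 mm either side of its middle.
- drawer_floor (a point): Centre of the drawer's inner floor, 22 mm above the vanity, axes parallel to the steriliser's; moves with the drawer. The inside is 175 (x) x 228 (y) mm with side walls 32 mm high (the front panel rises 66 mm above the floor). With the drawer fully open the inside from x = -87 to about +57 mm is uncovered from above; the rest stays under the steriliser's top.
- start_lever (a joint): Angle of the sprung start lever, rad: 0 at rest (leaning 0.4 rad to the front), 0.8 at its stop (leaning 0.4 rad to the back). A spring pulls it back to 0 when let go; 2 to 3 N at the knob holds it at the stop.
- lever_tip (a point): Centre of the lever's black ball knob, 18 mm across, moves with the lever; 65 mm from the pivot, so about 172 mm above the vanity at rest and at the stop, 177 mm when upright. It travels 51 mm toward the back (+x of the steriliser).
- lever_pivot (a point): Pivot of the lever, 112 mm above the vanity, at x = -55, y = -90 mm of the steriliser, between two small cheeks 20 mm high standing on its top; the axis is the steriliser's y axis.
- tray_in (a point): Centre of the inner floor, 5 mm above the vanity, of the shallow open bamboo tray (fixed), outside 100 (x) x 180 (y) x 22 mm high, walls 5 mm; x, y along its sides.
- comb: The clean comb: brown wide-tooth wooden comb, 120 (x) x 34 (y) x 10 mm thick, lying flat in the drawer at the start. Origin: centre of its underside; z up when lying.
- tweezers: Used tool; may be absent from the vanity (then no pose). Lies loose and flat on the vanity at first. Big chrome tweezers 116 mm long (x), 14 mm over both arms (y), 10 mm high, rigid. Origin: centre of the underside.
- clippers: Used tool; may be absent from the vanity (then no pose). Lies loose and flat on the vanity at first. Steel lever nail clippers 90 mm long (x), 16 mm wide (y), 15 mm high. Origin: centre of the underside.
- file: Used tool; may be absent from the vanity (then no pose). Lies loose and flat on the vanity at first. Paddle foot file 120 mm long (x): bamboo handle 18 mm wide (y), 12 mm high from x = -60 to +15 mm, then a dark blade 28 mm wide, 10 mm high. Origin: underside, at mid-length.
- razor: Used tool; may be absent from the vanity (then no pose). Lies loose and flat on the vanity at first. Chrome T-shaped safety razor 112 mm long (x): round handle 14 mm thick from x = -60 to +30 mm, head 24 x 42 x 14 mm at the +x end. Origin: underside of the handle, 60 mm from its free end, near its centre of mass. It may lie on either face.
- jar: Bystander: squat amber glass jar with dark lid, 60 mm across, 55 mm high; loose. Origin: centre of its underside.
- polish: Bystander: small nail polish bottle, 30 mm across, 62 mm high; loose, upright. Origin: underside.
- compact: Bystander: round black powder compact, 64 mm across, 18 mm high; loose. Origin: underside.
- lipstick: Bystander: black and brass lipstick standing upright, 22 mm across, 70 mm high; loose. Origin: underside.
- perfume: Bystander: clear perfume bottle, 35 x 60 mm, 103 mm high with cap; loose. Origin: underside.
Things that resemble listed ones, but are neither listed nor needed, are in the scene too. Leave any pink look-alike of the part that bears tray_in alone.

How it is judged:
On the way, in this order (a step that is already met when the one before it is completed fails the run):
1. the drawer is pulled fully open (value of joint ster_drawer0 above 0.135 m), for 0.2 s.
2. the clean comb lies released, flat in the tray (x of comb in the frame of tray_in between -0.045 and 0.045 m and y of comb in the frame of tray_in between -0.085 and 0.085 m and z of comb in the frame of tray_in between -0.01 and 0.02 m and angle between the z axis of comb and the z axis of tray_in, either way round below 0.35 rad and linear speed of comb below 0.05 m/s and contact force between the fingers and comb below 0.2 N), for 0.3 s.
3. every used tool that is out lies released, flat in the drawer (x of tweezers in the frame of drawer_floor between -0.088 and 0.088 m and y of tweezers in the frame of drawer_floor between -0.112 and 0.112 m and z of tweezers in the frame of drawer_floor between -0.01 and 0.03 m and angle between the z axis of each of tweezers, clippers, file and the z axis of drawer_floor, either way round below 0.35 rad and linear speed of each of tweezers, clippers, file, razor below 0.05 m/s and contact force between the fingers and tweezers below 0.2 N and x of clippers in the frame of drawer_floor between -0.088 and 0.088 m and y of clippers in the frame of drawer_floor between -0.112 and 0.112 m and z of clippers in the frame of drawer_floor between -0.01 and 0.03 m and contact force between the fingers and clippers below 0.2 N and x of file in the frame of drawer_floor between -0.088 and 0.088 m and y of file in the frame of drawer_floor between -0.112 and 0.112 m and z of file in the frame of drawer_floor between -0.01 and 0.03 m and contact force between the fingers and file below 0.2 N and x of razor in the frame of drawer_floor between -0.088 and 0.088 m and y of razor in the frame of drawer_floor between -0.112 and 0.112 m and z of razor in the frame of drawer_floor between -0.01 and 0.03 m and angle between the x axis of razor and the z axis of drawer_floor, either way round above 1.22 rad and contact force between the fingers and razor below 0.2 N), for 0.3 s.
4. the drawer is pushed fully shut (value of joint ster_drawer0 below 0.006 m), for 0.3 s.
5. the start lever is swung to its stop (value of joint start_lever above 0.72 rad), for 0.1 s.
6. the lever is let go and springs back (value of joint start_lever below 0.1 rad), for 0.2 s.
At the end, for the whole second after the job is handed in: Each used tool present lies flat (0.35 rad) on the drawer floor (origin under 30 mm up), the drawer is shut within 8 mm, the comb lies flat in the tray (origin within 45 x 85 mm of its centre), the lever is back at rest (under 0.1 rad), all still (all of step 2 and all of step 3 and value of joint ster_drawer0 below 0.008 m and value of joint start_lever below 0.1 rad); the robot touches nothing.
It fails at once if a used tool is in the drawer together with the clean comb (((x of tweezers in the frame of drawer_floor between -0.088 and 0.088 m and y of tweezers in the frame of drawer_floor between -0.112 and 0.112 m and z of tweezers in the frame of drawer_floor between -0.01 and 0.03 m) or (x of clippers in the frame of drawer_floor between -0.088 and 0.088 m and y of clippers in the frame of drawer_floor between -0.112 and 0.112 m and z of clippers in the frame of drawer_floor between -0.01 and 0.03 m) or (x of file in the frame of drawer_floor between -0.088 and 0.088 m and y of file in the frame of drawer_floor between -0.112 and 0.112 m and z of file in the frame of drawer_floor between -0.01 and 0.03 m) or (x of razor in the frame of drawer_floor between -0.088 and 0.088 m and y of razor in the frame of drawer_floor between -0.112 and 0.112 m and z of razor in the frame of drawer_floor between -0.01 and 0.03 m)) and (x of comb in the frame of drawer_floor between -0.088 and 0.088 m and y of comb in the frame of drawer_floor between -0.112 and 0.112 m and z of comb in the frame of drawer_floor between -0.01 and 0.03 m)).
It fails at once if a bystander is pushed away (40 mm) or knocked over (distance of any of jar, polish, compact, lipstick, perfume from where it was at the start of the episode above 0.04 m or angle between any of jar, polish, compact, lipstick, perfume's own z axis and vertical above 0.6 rad).
Of tweezers, clippers, file, razor only 2 to 4 are there at a start; the rules pass over those that are not, and their reading is None.
At some moment in a run one of tweezers, clippers, file, razor, comb may be knocked a few centimetres aside while the robot is not near it.
Once in a run the grip may slacken for a moment while it holds something.
It also fails if it takes over 210 s, if anything falls off the work surface, if the arm or the gripper's body presses on something with over 40 N, if the wrist force passes 120 N, or if a joint passes its speed limit or range.

### The arm

A 6-joint arm with a two-finger parallel gripper is mounted at the origin on the work surface. World frame = base frame: x ahead of the robot, y to its left, z up, the work surface at z = 0. Lengths are in m, angles in rad, forces in N, time in s.
With the tool pointing down it reaches from about 0.375 to 0.975 m from the base axis. Payload 3.8 kg.
Tool frame: the origin (TCP) lies at the very end of the fingers, on their centre line; the grasp point (between the pads) lies 19 mm behind it; z points along the fingers, y is the line along which they close (so a half turn about z gives the same grasp; the last joint's range is limited). The gripper opens to 85 mm and grips with 20 to 120 N. Pads are 22 mm wide; open, the fingers measure 114 mm over their backs; the gripper's body (76 mm by 85 mm) begins 54 mm behind the grasp point. The pads swing forward as they close: fully open they stand 13 mm farther back than shut.
Start: joints at [-1.296, 0.264, 1.604, -0, 1.274, -0.037], TCP at [0.207, -0.642, 0.231] pointing down, gripper open.
Joint ranges: [-2.63, 2.63], [-0.94, 2.18], [0.31, 2.57], [-1.31, 4.45], [0, 2.66], [-2.55, 2.55]. Speed limits (rad/s): [2.57, 2.57, 3.14, 3.14, 3.14, 3.14].

### API

Orientations are given as a rotation vector (axis times angle).
In Python, from workcell import bot, vision gives the robot as it stands. The module is installed in compiled form; this text tells all that it offers.
- The arm moves only by the tool play_rows, never from a script. Its argument "moves" is a list that holds one entry, the list of rows, each a list of 7 numbers: the turn, a rotation vector about the tool's x, y, z as a fraction of full scale, then the shift along the tool's x, y, z as a fraction of full scale, then the finger opening in mm, from 0 to 85.4. In form: [[[ax, ay, az, x, y, z, jaw], ...]]. A call has 1 to 5 rows; each row shifts and turns the commanded pose from where the row before left it, along the tool's axes as they then stand; what a row does not reach is not made up. Full scale, the value 1, is 0.1 m for a shift and 0.5 rad for a turn. A row lasts 1/12 s, in which the tool goes at most 41.7 mm and 7.16 degrees, less where a joint would pass 70% of its speed; a pose out of reach is approached as far as the arm can. A call with a number of a shift or a turn outside -1 to 1 is refused whole. A call with a gripper value outside its range is refused whole. The fingers move at their own pace and stop on an object; "newtons" is the grip in N (left out, the last holds). Time passes only in rows, so rows that do not move let the fingers close. It gives the time, the measured TCP pose, the force, the opening and the grip force at its end, in the units of the state.
- bot.read_state(): the state, without advancing time (a new reading comes with each control period).
- vision.read_camera(name): name is "scene" or "top" or "wrist"; returns a dict with "image" (480x640x3 uint8, red, green, blue), "depth" (480x640 float32, m along the optical axis (not along the pixel's ray), 0 where there is no reading), "K" (3x3 intrinsics, pixels), "R" (3x3) and "t" (3): a world point X has camera coordinates R X + t. Camera axes: x right, y down, z forward; pixel columns grow to the right and rows downward; lengths in m; the calibration is good to about 2 mm. A picture is of the moment at which its call begins.
- bot.finish_job(): hands the job in; it is judged then, once.
The state is a dict: "time": time; "q": joint angles; "joint_vel": joint speeds; "joint_torque": joint torques, N m; "tool_pos": TCP position; "tcp_rot": TCP orientation; "wrist_force": force on the tool from outside, world axes, zero at the start; "torque": the same for the moment, N m; "width": opening from 0.0 (shut) to 1.0 (fully open); "grip_force": force on a finger pad.
Only numpy, scipy, OpenCV 4.12 (cv2) and the standard library are available. Lean on these libraries where they do the work, as an engineer would, in place of code of your own. Each camera call takes 0.05 s, during which the arm holds its last target. There are 200 camera calls.

## Working session

There is one attempt and no reset: what is moved stays moved. The work goes in short steps, Python scripts to look and compute and a tool call to move; the robot and the scene stay as the last step left them, time stands still between calls to the robot, and variables do not carry over. Pictures are saved under pics/ and viewed, at most 17 in all, crops included, and the job is handed in when it is done.

Besides the shell and the picture viewer there is one more tool, called after ">>>" as name(argument=value, ...), one argument or row to a line, values as JSON. play_rows: Moves the arm, as the interface text tells. Its arguments: {"type":"object","properties":{"moves":{"type":"array","items":{"type":"array","items":{"type":"array","items":{"type":"number"}}}},"newtons":{"type":"number"}},"required":["moves"]}

```bash
mkdir -p pics
cat > h.py <<'E'
import numpy as np, cv2
from workcell import bot, vision
from scipy.spatial.transform import Rotation as Ro
def cam(n):
    c=vision.read_camera(n); np.savez('last_'+n,**c); return c
def save(c,f,box=None,s=1):
    im=c['image'][:,:,::-1]
    if box: im=im[box[1]:box[3],box[0]:box[2]]
    cv2.imwrite('pics/'+f,cv2.resize(im,None,fx=s,fy=s,interpolation=cv2.INTER_CUBIC))
def px(c,u,v,z=None):
    K,R,t=c['K'],c['R'],c['t']; r=R.T@np.linalg.inv(K)@[u,v,1.]; o=-R.T@t
    if z is None:
        d=c['depth'][int(round(v)),int(round(u))]; return o+r*d
    return o+r*(z-o[2])/r[2]
def cloud(c):
    h,w=c['depth'].shape; U,V=np.meshgrid(np.arange(w),np.arange(h)); d=c['depth']
    P=np.stack([U*d,V*d,d],-1)@np.linalg.inv(c['K']).T
    return (P-c['t'])@c['R']
def st():
    s=bot.read_state(); print(round(s['time'],2),np.round(s['tool_pos'],4),np.round(s['tcp_rot'],3),'F',np.round(s['wrist_force'],1),'w',round(s['width'],3),'g',round(s['grip_force'],1)); return s
E
python3 - <<'E'
from h import *
np.set_printoptions(suppress=True,precision=3)
s=st();print(Ro.from_rotvec(s['tcp_rot']).as_matrix())
for n in('scene','top'):
    c=cam(n);save(c,n+'0.png',s=1.25);print(n,c['K'],c['R'],c['t'])
E
```

```text
0.0 [ 0.207 -0.642  0.23 ] [-3.101 -0.487  0.   ] F [-0.2 -0.3 -0.5] w 1.0 g 0.0
[[ 0.952  0.307 -0.001]
 [ 0.307 -0.952  0.002]
 [ 0.    -0.002 -1.   ]]
scene [[624.01    0.    316.056]
 [  0.    624.01  236.569]
 [  0.      0.      1.   ]] [[-0.837  0.547  0.022]
 [ 0.335  0.544 -0.77 ]
 [-0.433 -0.637 -0.638]] [ 0.488 -0.047  1.507]
top [[534.885   0.    313.833]
 [  0.    534.885 230.645]
 [  0.      0.      1.   ]] [[-0.029 -0.999 -0.014]
 [-0.995  0.03  -0.096]
 [ 0.096  0.011 -0.995]] [-0.056  0.55   1.516]
```

View pics/top0.png

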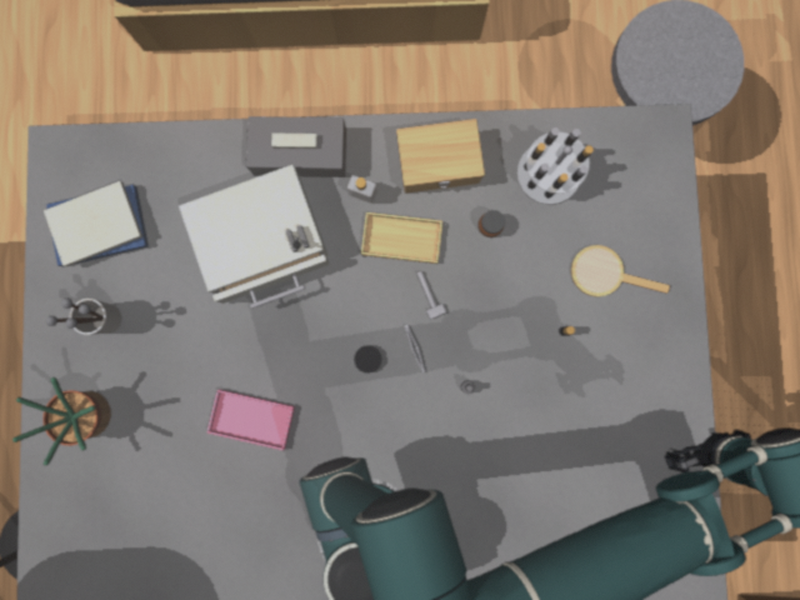

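View pics/scene0.png

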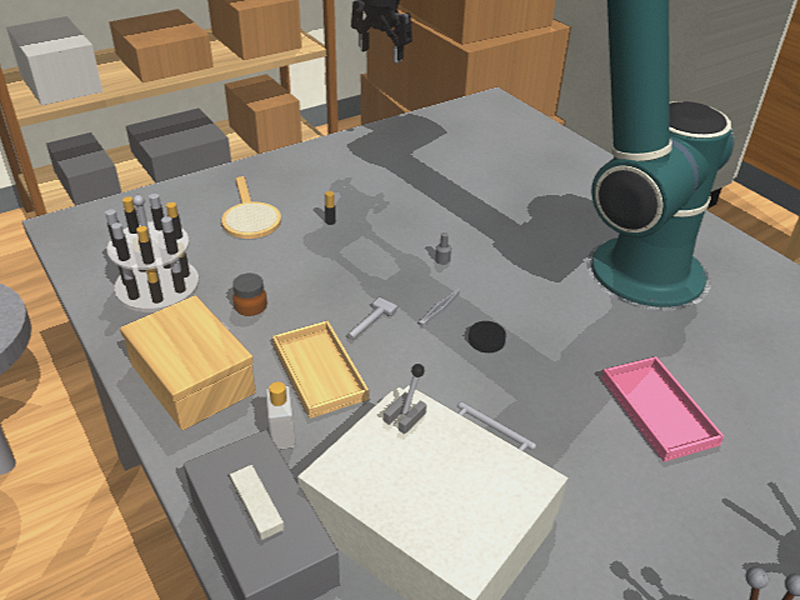

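The top view (800 px scale) shows:
- White steriliser at (255,230), with its handle bar at (277,292) and lever at (297,238).
- Bamboo tray at (402,238). The look-alikes are the pink tray at (252,418) and the bamboo box at (440,153).
- Razor at (432,295) and tweezers at (416,348). The hand mirror at (600,270) and the dark box are not tools.
- No clippers or file.
- Bystanders: jar (491,223), compact (369,358), polish (470,386), lipstick (567,330), perfume (362,186).

I'll check these in one close crop.

Run:
```python
from h import *
c=dict(np.load('last_top.npz')); save(c,'crop1.png',(135,125,385,315),3.2)
P=cloud(c)
np.set_printoptions(suppress=True,precision=3)
H=P[...,2]
m=((H>0.09)&(H<0.107)&(P[...,1]<0.6)).astype(np.uint8)
im=c['image'].astype(int); m2=m*(im.min(2)>140).astype(np.uint8)
n,l,s,ce=cv2.connectedComponentsWithStats(m2)
i=1+np.argmax(s[1:,4]); pts=P[l==i]; print(s[i],pts.mean(0))
print(cv2.minAreaRect(pts[:,:2].astype(np.float32)))
```

```text
[ 143  132  114  101 6614] [0.688 0.244 0.1  ]
((0.6879079341888428, 0.23930545151233673), (0.2078964114189148, 0.2710135877132416), 18.590425491333008)
```

View pics/crop1.png

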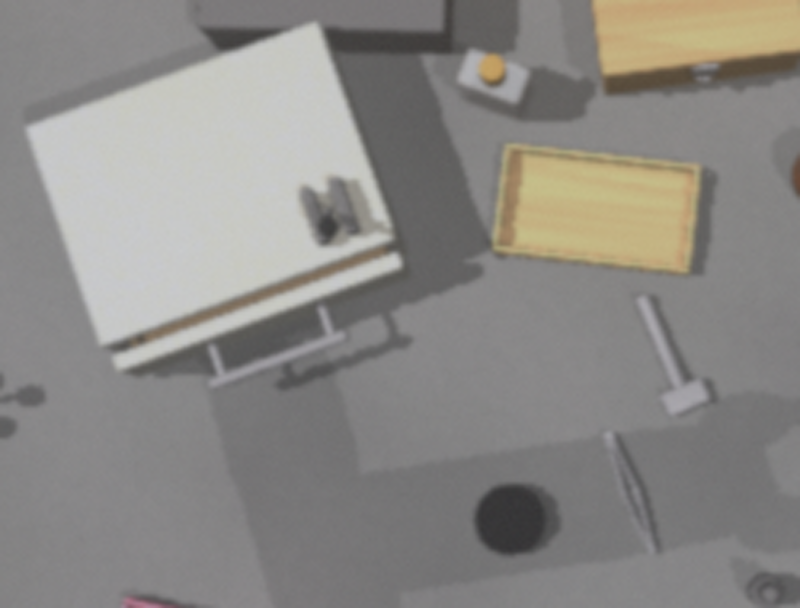

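```bash
cat >> h.py <<'E'
def wrap(a,p=2*np.pi): return (a+p/2)%p-p/2
def yaw(s):
    R=Ro.from_rotvec(s['tcp_rot']).as_matrix(); return np.arctan2(R[1,0],R[0,0])
def plan(tgts,jaw,step=.039,start=None):
    """tgts: list of (x,y,z,yaw_deg) ; prints rows"""
    s=st(); p=np.array(s['tool_pos']); y=yaw(s)
    for t in tgts:
        d=np.array(t[:3])-p; dy=wrap(np.radians(t[3])-y); n=max(1,int(np.ceil(max(np.linalg.norm(d)/step,abs(dy)/.12))))
        out=[]
        for k in range(n):
            w=d/n; yy=y+dy*k/n
            X=np.array([np.cos(yy),np.sin(yy),0]); Y=np.array([np.sin(yy),-np.cos(yy),0])
            out.append([0,0,round(-dy/n/.5,3)+0.,round(w@X*10,3)+0.,round(w@Y*10,3)+0.,round(-w[2]*10,3)+0.,jaw])
        print(n); 
        for i in range(0,n,5): print(out[i:i+5])
        p=np.array(t[:3]); y+=dy
SY=np.radians(18.6); SO=np.array([.681,.237])
def S(x,y): c,s=np.cos(SY),np.sin(SY); return SO+[c*x-s*y,s*x+c*y]
E
python3 - <<'E'
from h import *
np.set_printoptions(suppress=True,precision=4)
c=dict(np.load('last_top.npz')); q=lambda a,b,z:px(c,135+a/3.2,125+b/3.2,z)
print('handle ends',q(215,381,.064),q(343,337,.064),'model',S(-.145,.06),S(-.145,-.06))
T=[q(*a,.022) for a in[(505,145),(700,165),(690,272),(494,252)]];print('tray',np.mean(T,0),T)
print('razor',q(643,298,.012),q(686,397,.012)); print('tw',q(609,432,.008),q(655,551,.008))
h=S(-.145,0);print(h,S(-.295,0))
plan([(h[0],h[1],.18,108.6),(h[0],h[1],.044,108.6)],30)
E
```

```text
handle ends [0.5161 0.2421 0.064 ] [0.5515 0.1287 0.064 ] model [0.5244 0.2476] [0.5627 0.1339]
tray [ 0.6662 -0.0986  0.022 ] [array([ 0.7274, -0.0162,  0.022 ]), array([ 0.7032, -0.1934,  0.022 ]), array([ 0.6053, -0.1808,  0.022 ]), array([ 0.6291, -0.0037,  0.022 ])]
razor [ 0.5841 -0.1378  0.012 ] [ 0.4927 -0.1737  0.012 ]
tw [ 0.4633 -0.1031  0.008 ] [ 0.3551 -0.1411  0.008 ]
[0.5436 0.1908] [0.4014 0.1429]
0.1 [ 0.2069 -0.6418  0.2301] [-3.101 -0.487  0.   ] F [-0.  -0.2 -0.5] w 1.003 g 0.0
24
[[0, 0, np.float64(-0.132), np.float64(0.24), np.float64(-0.287), np.float64(0.021), 30], [0, 0, np.float64(-0.132), np.float64(0.258), np.float64(-0.271), np.float64(0.021), 30], [0, 0, np.float64(-0.132), np.float64(0.276), np.float64(-0.253), np.float64(0.021), 30], [0, 0, np.float64(-0.132), np.float64(0.292), np.float64(-0.234), np.float64(0.021), 30], [0, 0, np.float64(-0.132), np.float64(0.307), np.float64(-0.215), np.float64(0.021), 30]]
[[0, 0, np.float64(-0.132), np.float64(0.32), np.float64(-0.194), np.float64(0.021), 30], [0, 0, np.float64(-0.132), np.float64(0.332), np.float
[... 1181 characters left out ...]
t64(0.021), 30]]
[[0, 0, np.float64(-0.132), np.float64(0.338), np.float64(0.161), np.float64(0.021), 30], [0, 0, np.float64(-0.132), np.float64(0.326), np.float64(0.183), np.float64(0.021), 30], [0, 0, np.float64(-0.132), np.float64(0.314), np.float64(0.204), np.float64(0.021), 30], [0, 0, np.float64(-0.132), np.float64(0.299), np.float64(0.224), np.float64(0.021), 30]]
4
[[0, 0, np.float64(0.0), np.float64(0.0), np.float64(0.0), np.float64(0.34), 30], [0, 0, np.float64(0.0), np.float64(0.0), np.float64(0.0), np.float64(0.34), 30], [0, 0, np.float64(0.0), np.float64(0.0), np.float64(0.0), np.float64(0.34), 30], [0, 0, np.float64(0.0), np.float64(0.0), np.float64(0.0), np.float64(0.34), 30]]
```

```bash
sed -i 's/out.append(.*/out.append([0,0]+[float(round(v,2)+0.) for v in (-dy\/n\/.5,w@X*10,w@Y*10,-w[2]*10)]+[jaw])/' h.py
python3 - <<'E'
from h import *
c=dict(np.load('last_top.npz'));P=cloud(c)
m=(P[...,2]>.05)&(P[...,2]<.075)&(np.hypot(P[...,0]-.536,P[...,1]-.187)<.08)
print(m.sum(),cv2.minAreaRect(P[m][:,:2].astype(np.float32)),P[m].mean(0))
m=(P[...,2]>.08)&(P[...,2]<.095)&(np.hypot(P[...,0]-.57,P[...,1]-.2)<.16);print(m.sum(),cv2.minAreaRect(P[m][:,:2].astype(np.float32)))
E
```

```text
306 ((0.5588498115539551, 0.19558869302272797), (0.06204177066683769, 0.1422668993473053), 17.81269645690918) [0.54685306 0.19118562 0.0650467 ]
766 ((0.6430862545967102, 0.22330035269260406), (0.15906751155853271, 0.26906949281692505), 18.780778884887695)
```

>>> play_rows(
  moves=[
    [[0,0,-0.13,0.24,-0.29,0,30],[0,0,-0.13,0.26,-0.27,0,30],[0,0,-0.13,0.28,-0.25,0,30],[0,0,-0.13,0.29,-0.23,0,30],[0,0,-0.13,0.31,-0.22,0,30]],
  ],
)

```text
time: 0.52
tool_pos: [0.2783, -0.467, 0.2305]
tcp_rot: [-2.981, -0.987, 0.0]
wrist_force: [0.1, 0.1, 0.1]
width: 0.349
grip_force: 0.0
```

>>> play_rows(
  moves=[
    [[0,0,-0.13,0.32,-0.19,0,30],[0,0,-0.13,0.33,-0.17,0,30],[0,0,-0.13,0.34,-0.15,0,30],[0,0,-0.13,0.35,-0.13,0,30],[0,0,-0.13,0.36,-0.1,0,30]],
  ],
)

```text
time: 0.93
tool_pos: [0.3495, -0.2949, 0.2309]
tcp_rot: [-2.783, -1.457, 0.0]
wrist_force: [1.5, 0.4, -0.3]
width: 0.352
grip_force: 0.0
```

>>> play_rows(
  moves=[
    [[0,0,-0.13,0.37,-0.08,0,30],[0,0,-0.13,0.37,-0.06,0,30],[0,0,-0.13,0.37,-0.03,0,30],[0,0,-0.13,0.37,-0.01,0,30],[0,0,-0.13,0.37,0.02,0,30]],
  ],
)

```text
time: 1.35
tool_pos: [0.421, -0.1226, 0.2311]
tcp_rot: [-2.511, -1.888, 0.0]
wrist_force: [0.9, 0.5, -0.5]
width: 0.352
grip_force: 0.0
```

>>> play_rows(
  moves=[
    [[0,0,-0.13,0.37,0.04,0,30],[0,0,-0.13,0.37,0.07,0,30],[0,0,-0.13,0.36,0.09,0,30],[0,0,-0.13,0.36,0.12,0,30],[0,0,-0.13,0.35,0.14,0,30]],
  ],
)

```text
time: 1.77
tool_pos: [0.4946, 0.05, 0.231]
tcp_rot: [-2.171, -2.27, 0.001]
wrist_force: [0.4, 0.6, -0.1]
width: 0.353
grip_force: 0.0
```

>>> play_rows(
  moves=[
    [[0,0,-0.14,0.33,0.16,0,30],[0,0,-0.14,0.32,0.18,0,30],[0,0,-0.14,0.3,0.2,0,30],[0,0,-0.15,0.29,0.22,0,30],[0,0,0,0,0,0,30]],
  ],
)

```text
time: 2.18
tool_pos: [0.5534, 0.1876, 0.2306]
tcp_rot: [-1.822, -2.558, -0.004]
wrist_force: [-0.2, -0.9, -0.0]
width: 0.346
grip_force: 0.0
```

Run:
```python
from h import *
np.set_printoptions(suppress=True,precision=4)
s=st();print(np.degrees(yaw(s)))
c=cam('wrist');save(c,'w1.png');P=cloud(c)
m=(P[...,2]>.055)&(P[...,2]<.075)&(np.hypot(P[...,0]-.536,P[...,1]-.187)<.09)
print(m.sum(),cv2.minAreaRect(P[m][:,:2].astype(np.float32)),P[m].mean(0))
```

```text
2.18 [0.5534 0.1876 0.2306] [-1.822 -2.558 -0.004] F [-0.2 -0.9 -0. ] w 0.346 g 0.0
109.06429737475877
3058 ((0.5585951805114746, 0.19458314776420593), (0.06148948147892952, 0.1660834550857544), 18.654521942138672) [0.5427 0.1945 0.0659]
```

View pics/w1.png

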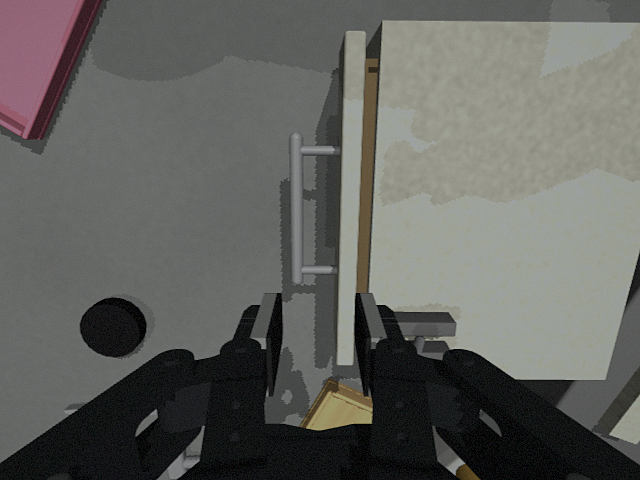

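The wrist view shows the bar handle at (297,135)–(297,283) and the drawer standing slightly ajar. I'll measure the handle there.

Run:
```python
from h import *
np.set_printoptions(suppress=True,precision=4)
c=dict(np.load('last_wrist.npz'))
a,b=px(c,296.5,136,.064),px(c,297,281,.064);m=(a+b)/2;print(a,b,m,px(c,297,208),np.degrees(np.arctan2((a-b)[1],(a-b)[0])))
plan([(m[0],m[1],.23,108.6),(m[0],m[1],.044,108.6)],30)
```

```text
[0.5153 0.2454 0.064 ] [0.5542 0.128  0.064 ] [0.5348 0.1867 0.064 ] [0.5337 0.1915 0.0687] 108.33357314221618
2.23 [0.5523 0.185  0.2304] [-1.826 -2.555  0.001] F [ 0.2 -1.   0.6] w 0.354 g 0.0
1
[[0, 0, 0.01, 0.07, -0.16, 0.0, 30]]
5
[[0, 0, 0.0, 0.0, 0.0, 0.37, 30], [0, 0, 0.0, 0.0, 0.0, 0.37, 30], [0, 0, 0.0, 0.0, 0.0, 0.37, 30], [0, 0, 0.0, 0.0, 0.0, 0.37, 30], [0, 0, 0.0, 0.0, 0.0, 0.37, 30]]
```

>>> play_rows(
  moves=[
    [[0,0,0.01,0.07,-0.16,0,30],[0,0,0,0,0,0.35,30],[0,0,0,0,0,0.38,30],[0,0,0,0,0,0.38,30],[0,0,0,0,0,0.38,30]],
  ],
)

```text
time: 2.65
tool_pos: [0.534, 0.1826, 0.0812]
tcp_rot: [1.839, 2.546, 0.0]
wrist_force: [0.2, -0.0, -0.6]
width: 0.356
grip_force: 0.0
```

>>> play_rows(
  moves=[
    [[0,0,0,0,0,0.36,30],[0,0,0,0,0,0,30],[0,0,0,0,0,0,0],[0,0,0,0,0,0,0],[0,0,0,0,0,0,0]],
  ],
  newtons=40,
)

```text
time: 3.07
tool_pos: [0.5343, 0.1826, 0.0463]
tcp_rot: [1.839, 2.547, -0.001]
wrist_force: [1.9, -2.4, -1.0]
width: 0.11
grip_force: 38.9
```

>>> play_rows(
  moves=[
    [[0,0,0,0,-0.2,0,0],[0,0,0,0,-0.3,0,0],[0,0,0,0,-0.3,0,0],[0,0,0,0,-0.3,0,0],[0,0,0,0,-0.28,0,0]],
  ],
)

```text
time: 3.48
tool_pos: [0.4028, 0.1383, 0.0462]
tcp_rot: [1.836, 2.547, -0.001]
wrist_force: [3.5, -5.6, 0.9]
width: 0.11
grip_force: 43.3
```

>>> play_rows(
  moves=[
    [[0,0,0,0,0,0,0],[0,0,0,0,0,0,0],[0,0,0,0,0,0,0]],
  ],
)

```text
time: 3.73
tool_pos: [0.404, 0.1393, 0.0472]
tcp_rot: [1.837, 2.547, -0.0]
wrist_force: [0.9, -4.9, 5.2]
width: 0.106
grip_force: 43.8
```

>>> play_rows(
  moves=[
    [[0,0,0,0,0,0,30],[0,0,0,0,0,0,30],[0,0,0,0,0,-0.4,30],[0,0,0,0,0,-0.4,30],[0,0,0,0,0,-0.4,60]],
  ],
)

```text
time: 4.15
tool_pos: [0.402, 0.1401, 0.1662]
tcp_rot: [-1.836, -2.545, 0.005]
wrist_force: [0.9, -0.0, -0.1]
width: 0.479
grip_force: 0.0
```

>>> play_rows(
  moves=[
    [[0,0,0,0,0,-0.4,60],[0,0,0,0,0,-0.2,60],[0,0,0,-0.38,0,0,60],[0,0,0,-0.38,0,0,60],[0,0,0,-0.3,0,0,60]],
  ],
)

```text
time: 4.57
tool_pos: [0.4377, 0.0388, 0.2269]
tcp_rot: [1.835, 2.549, 0.001]
wrist_force: [-0.1, 0.1, -0.8]
width: 0.705
grip_force: 0.0
```

Run:
```python
from h import *
s=st();c=cam('wrist');c2=cam('top')
a=c['image'][:,:,::-1];b=c2['image'][100:340,120:440,::-1]
save(c2,'t2.png',(120,100,400,310),2.8)
cv2.imwrite('pics/w2.png',a)
```

```text
4.57 [0.4377 0.0388 0.2269] [1.835e+00 2.549e+00 1.000e-03] F [-0.1  0.1 -0.8] w 0.705 g 0.0
```

View pics/t2.png

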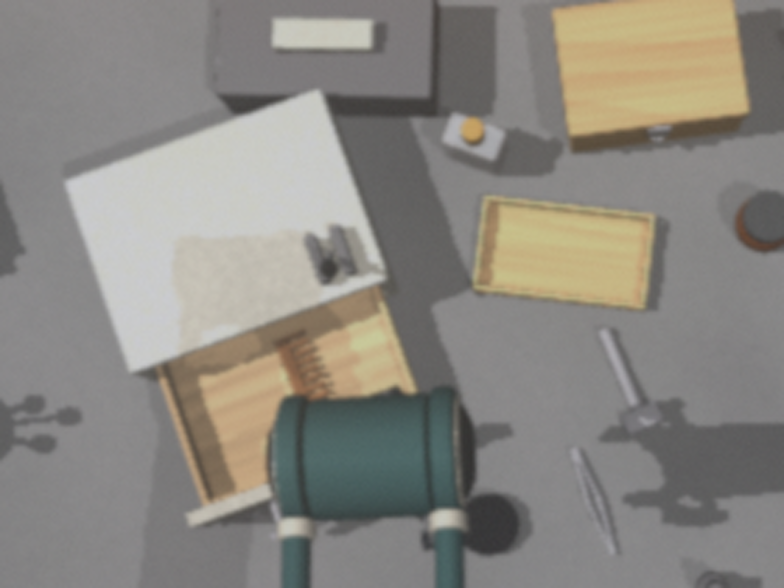

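The drawer is open with the comb at crop (305,370), partly hidden by the arm. The wrist view should show it from closer.

View pics/w2.png

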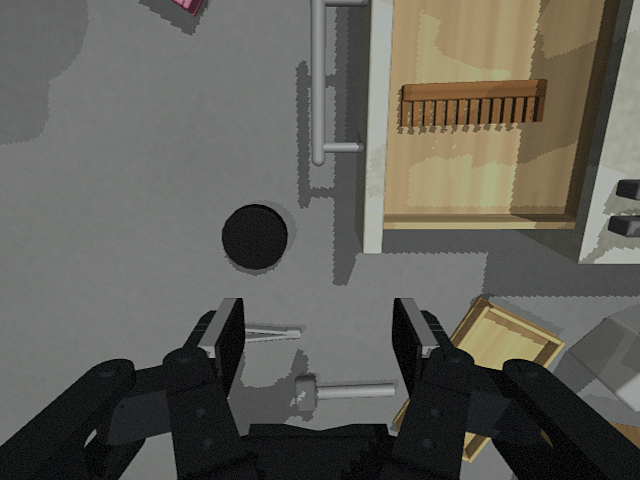

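The comb lies along the drawer's x axis, with corners at (403,85), (545,80), (541,123) and (402,127). The spine is on the upper side. I'll grip across its 34 mm width.

Run:
```python
from h import *
np.set_printoptions(suppress=True,precision=4)
c=dict(np.load('last_wrist.npz'))
q=[px(c,u,v,.032) for u,v in[(403,85),(545,80),(541,123),(402,127)]];m=np.mean(q,0);d=q[1]-q[0];print(q,m,np.linalg.norm(d),np.linalg.norm(q[3]-q[0]));a=np.degrees(np.arctan2(d[1],d[0]));print(a)
print(S(-.152,0))
plan([(m[0],m[1],.12,a),(m[0],m[1],.023,a)],60)
```

```text
[array([0.4706, 0.1624, 0.032 ]), array([0.5807, 0.2034, 0.032 ]), array([0.5939, 0.1719, 0.032 ]), array([0.4825, 0.1312, 0.032 ])] [0.5319 0.1672 0.032 ] 0.1174384160763982 0.03342893784416461
20.405576389271687
[0.5369 0.1885]
4.67 [0.438  0.0368 0.2262] [ 1.843  2.544 -0.002] F [0.1 0.4 0.2] w 0.7 g 0.0
13
[[0, 0, 0.24, 0.07, 0.1, 0.08, 60], [0, 0, 0.24, 0.08, 0.09, 0.08, 60], [0, 0, 0.24, 0.09, 0.08, 0.08, 60], [0, 0, 0.24, 0.1, 0.07, 0.08, 60], [0, 0, 0.24, 0.11, 0.06, 0.08, 60]]
[[0, 0, 0.24, 0.12, 0.04, 0.08, 60], [0, 0, 0.24, 0.12, 0.03, 0.08, 60], [0, 0, 0.24, 0.12, 0.01, 0.08, 60], [0, 0, 0.24, 0.12, 0.0, 0.08, 60], [0, 0, 0.24, 0.12, -0.01, 0.08, 60]]
[[0, 0, 0.24, 0.12, -0.03, 0.08, 60], [0, 0, 0.24, 0.12, -0.04, 0.08, 60], [0, 0, 0.24, 0.11, -0.06, 0.08, 60]]
3
[[0, 0, 0.0, 0.0, 0.0, 0.32, 60], [0, 0, 0.0, 0.0, 0.0, 0.32, 60], [0, 0, 0.0, 0.0, 0.0, 0.32, 60]]
```

>>> play_rows(
  moves=[
    [[0,0,0.24,0.07,0.1,0.08,60],[0,0,0.24,0.08,0.09,0.08,60],[0,0,0.24,0.09,0.08,0.08,60],[0,0,0.24,0.1,0.07,0.08,60],[0,0,0.24,0.11,0.06,0.08,60]],
  ],
)

```text
time: 5.08
tool_pos: [0.4734, 0.0896, 0.1851]
tcp_rot: [-2.513, -1.882, 0.002]
wrist_force: [1.1, -0.7, 0.9]
width: 0.703
grip_force: 0.0
```

>>> play_rows(
  moves=[
    [[0,0,0.24,0.12,0.04,0.08,60],[0,0,0.24,0.12,0.03,0.08,60],[0,0,0.24,0.12,0.01,0.08,60],[0,0,0.24,0.12,0,0.08,60],[0,0,0.24,0.12,-0.01,0.08,60]],
  ],
)

```text
time: 5.5
tool_pos: [0.5093, 0.1392, 0.145]
tcp_rot: [-2.957, -1.056, 0.003]
wrist_force: [0.4, 0.8, 0.1]
width: 0.704
grip_force: 0.0
```

>>> play_rows(
  moves=[
    [[0,0,0.24,0.12,-0.03,0.08,60],[0,0,0.24,0.12,-0.04,0.08,60],[0,0,0.24,0.11,-0.06,0.08,60],[0,0,0,0,0,0,60],[0,0,0,0,0,0,60]],
  ],
)

```text
time: 5.92
tool_pos: [0.5313, 0.1684, 0.121]
tcp_rot: [-3.097, -0.525, 0.005]
wrist_force: [-0.3, -0.4, -0.5]
width: 0.705
grip_force: 0.0
```

Run:
```python
from h import *
s=st();print(np.degrees(yaw(s)))
plan([(.5319,.1672,.13,20),(.5319,.1672,.023,20)],60)
```

```text
5.92 [0.5313 0.1684 0.121 ] [-3.097 -0.525  0.005] F [-0.3 -0.4 -0.5] w 0.705 g 0.0
19.25019047255812
5.92 [0.5313 0.1684 0.121 ] [-3.097 -0.525  0.005] F [-0.3 -0.4 -0.5] w 0.705 g 0.0
1
[[0, 0, -0.03, 0.0, 0.01, -0.09, 60]]
3
[[0, 0, 0.0, 0.0, 0.0, 0.36, 60], [0, 0, 0.0, 0.0, 0.0, 0.36, 60], [0, 0, 0.0, 0.0, 0.0, 0.36, 60]]
```

>>> play_rows(
  moves=[
    [[0,0,0,0,0.01,0.3,60],[0,0,0,0,0,0.3,60],[0,0,0,0,0,0.25,60],[0,0,0,0,0,0.12,60],[0,0,0,0,0,0,60]],
  ],
)

```text
time: 6.33
tool_pos: [0.5294, 0.1656, 0.0222]
tcp_rot: [3.098, 0.521, -0.011]
wrist_force: [-0.6, -0.4, -0.3]
width: 0.698
grip_force: 0.0
```

>>> play_rows(
  moves=[
    [[0,0,0,0,0,0,20],[0,0,0,0,0,0,20],[0,0,0,0,0,0,20],[0,0,0,0,0,0,20],[0,0,0,0,0,0,20]],
  ],
  newtons=50,
)

```text
time: 6.75
tool_pos: [0.5348, 0.1671, 0.0276]
tcp_rot: [-3.098, -0.519, -0.007]
wrist_force: [-0.0, -0.4, 6.0]
width: 0.371
grip_force: 50.4
```

>>> play_rows(
  moves=[
    [[0,0,0,0,0,-0.2,20],[0,0,0,0,0,-0.4,20],[0,0,0,0,0,-0.4,20],[0,0,0,0,0,-0.4,20],[0,0,0,0,0,-0.4,20]],
  ],
)

```text
time: 7.17
tool_pos: [0.5322, 0.1665, 0.2073]
tcp_rot: [-3.098, -0.519, -0.0]
wrist_force: [0.6, -1.1, 0.0]
width: 0.37
grip_force: 49.8
```

Run:
```python
from h import *
s=st();print(np.degrees(yaw(s)))
plan([(.6662,-.0986,.2,82.2)],20)
```

```text
7.17 [0.5322 0.1665 0.2073] [-3.098 -0.519 -0.   ] F [ 0.6 -1.1  0. ] w 0.37 g 49.8
19.020639093060645
7.17 [0.5322 0.1665 0.2073] [-3.098 -0.519 -0.   ] F [ 0.6 -1.1  0. ] w 0.37 g 49.8
10
[[0, 0, -0.22, 0.04, 0.29, 0.01, 20], [0, 0, -0.22, 0.01, 0.3, 0.01, 20], [0, 0, -0.22, -0.03, 0.3, 0.01, 20], [0, 0, -0.22, -0.06, 0.29, 0.01, 20], [0, 0, -0.22, -0.09, 0.28, 0.01, 20]]
[[0, 0, -0.22, -0.12, 0.27, 0.01, 20], [0, 0, -0.22, -0.15, 0.26, 0.01, 20], [0, 0, -0.22, -0.18, 0.24, 0.01, 20], [0, 0, -0.22, -0.2, 0.22, 0.01, 20], [0, 0, -0.22, -0.22, 0.19, 0.01, 20]]
```

>>> play_rows(
  moves=[
    [[0,0,-0.22,0.04,0.29,0,20],[0,0,-0.22,0.01,0.3,0,20],[0,0,-0.22,-0.03,0.3,0,20],[0,0,-0.22,-0.06,0.29,0,20],[0,0,-0.22,-0.09,0.28,0,20]],
  ],
)

```text
time: 7.58
tool_pos: [0.5994, 0.0326, 0.2059]
tcp_rot: [2.837, 1.349, 0.001]
wrist_force: [0.8, 0.1, -0.3]
width: 0.372
grip_force: 49.8
```

>>> play_rows(
  moves=[
    [[0,0,-0.22,-0.12,0.27,0,20],[0,0,-0.22,-0.15,0.26,0,20],[0,0,-0.22,-0.18,0.24,0,20],[0,0,-0.22,-0.2,0.22,0,20],[0,0,-0.22,-0.22,0.19,0,20]],
  ],
)

```text
time: 8.0
tool_pos: [0.666, -0.1003, 0.2055]
tcp_rot: [2.365, 2.068, 0.0]
wrist_force: [0.4, -0.3, -0.7]
width: 0.376
grip_force: 49.8
```

Run:
```python
from h import *
s=st();print(np.degrees(yaw(s)))
c=cam('wrist');save(c,'w3.png')
c=cam('scene');cc=cam('top')
plan([(.6662,-.0986,.2,82.2)],20)
```

```text
8.0 [ 0.666  -0.1003  0.2055] [2.365 2.068 0.   ] F [ 0.4 -0.3 -0.7] w 0.376 g 49.8
82.3451951771751
8.15 [ 0.6661 -0.1008  0.2052] [ 2.374  2.058 -0.   ] F [ 0.5  0.4 -0.6] w 0.372 g 49.8
1
[[0, 0, -0.01, 0.02, 0.0, 0.05, 20]]
```

View pics/w3.png

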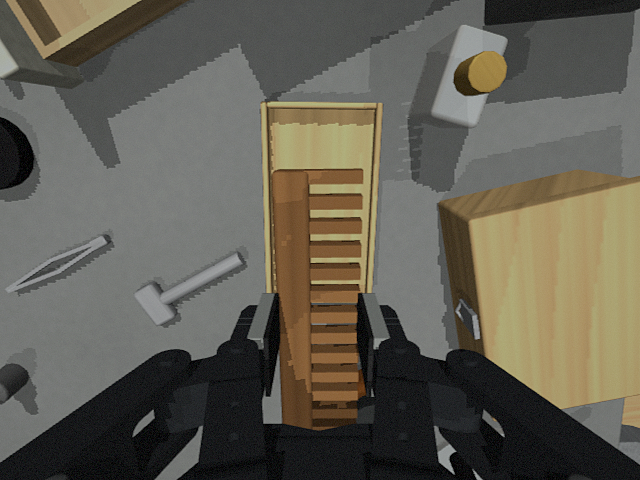

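The comb is held level, in line with the tray, whose edges are at u = 265 and 380. I'll lower it.

>>> play_rows(
  moves=[
    [[0,0,0,0.02,0,0.4,20],[0,0,0,0,0,0.4,20],[0,0,0,0,0,0.4,20],[0,0,0,0,0,0.4,20],[0,0,0,0,0,0.2,20]],
  ],
)

```text
time: 8.57
tool_pos: [0.6613, -0.0947, 0.0197]
tcp_rot: [-2.366, -2.057, 0.008]
wrist_force: [-0.8, -0.4, -1.5]
width: 0.376
grip_force: 49.8
```

>>> play_rows(
  moves=[
    [[0,0,0,0,0,0.08,20],[0,0,0,0,0,0.05,20],[0,0,0,0,0,0,20],[0,0,0,0,0,0,20]],
  ],
)

```text
time: 8.9
tool_pos: [0.6678, -0.0967, 0.0145]
tcp_rot: [2.368, 2.06, 0.004]
wrist_force: [0.8, 0.4, 0.4]
width: 0.375
grip_force: 49.8
```

>>> play_rows(
  moves=[
    [[0,0,0,0,0,0.03,20],[0,0,0,0,0,0,20],[0,0,0,0,0,0,46],[0,0,0,0,0,0,46],[0,0,0,0,0,0,46]],
  ],
)

```text
time: 9.32
tool_pos: [0.6664, -0.097, 0.0099]
tcp_rot: [2.37, 2.061, 0.001]
wrist_force: [0.6, 0.7, -0.6]
width: 0.54
grip_force: 0.0
```

>>> play_rows(
  moves=[
    [[0,0,0,0,0,-0.1,46],[0,0,0,0,0,-0.3,46],[0,0,0,0,0,-0.4,46],[0,0,0,0,0,-0.4,46],[0,0,0,0,0,-0.4,46]],
  ],
)

```text
time: 9.73
tool_pos: [0.6655, -0.0968, 0.1714]
tcp_rot: [-2.37, -2.062, 0.0]
wrist_force: [-0.6, 0.1, 1.0]
width: 0.538
grip_force: 0.0
```

>>> play_rows(
  moves=[
    [[0,0,0,0.2,-0.3,-0.1,46],[0,0,0,0.2,-0.3,0,46],[0,0,0,0.2,-0.3,0,46],[0,0,0,0.2,-0.3,0,46],[0,0,0,0,0,0,46]],
  ],
)

```text
time: 10.15
tool_pos: [0.5528, 0.0024, 0.1792]
tcp_rot: [-2.365, -2.061, 0.003]
wrist_force: [-0.3, -0.7, -0.8]
width: 0.539
grip_force: 0.0
```

Run:
```python
from h import *
s=st()
c=cam('wrist');a=c['image']
c2=cam('top');c3=cam('scene')
b=c2['image'][80:320,130:450]; b=cv2.resize(b,(640,480))
cv2.imwrite('pics/m4.png',cv2.resize(np.hstack([a,b]),(800,300),interpolation=cv2.INTER_AREA)[:,:,::-1])
```

```text
10.15 [0.5528 0.0024 0.1792] [-2.365 -2.061  0.003] F [-0.3 -0.7 -0.8] w 0.539 g 0.0
```

View pics/m4.png

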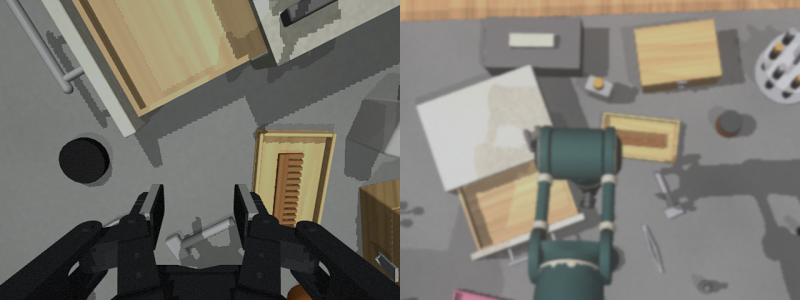

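The comb lies flat in the tray. Next I'll hover for a close look at the razor and tweezers.

Run:
```python
from h import *
plan([(.44,-.19,.2,21.4)],70)
```

```text
10.3 [ 0.5587 -0.0009  0.1804] [2.368e+00 2.062e+00 2.000e-03] F [0.2 0.1 1.4] w 0.537 g 0.0
9
[[0, 0, 0.24, -0.23, -0.1, -0.02, 70], [0, 0, 0.24, -0.24, -0.07, -0.02, 70], [0, 0, 0.24, -0.24, -0.05, -0.02, 70], [0, 0, 0.24, -0.25, -0.02, -0.02, 70], [0, 0, 0.24, -0.25, 0.01, -0.02, 70]]
[[0, 0, 0.24, -0.24, 0.04, -0.02, 70], [0, 0, 0.24, -0.24, 0.07, -0.02, 70], [0, 0, 0.24, -0.23, 0.1, -0.02, 70], [0, 0, 0.24, -0.22, 0.12, -0.02, 70]]
```

>>> play_rows(
  moves=[
    [[0,0,0.24,-0.23,-0.1,-0.02,70],[0,0,0.24,-0.24,-0.07,-0.02,70],[0,0,0.24,-0.24,-0.05,-0.02,70],[0,0,0.24,-0.25,-0.02,-0.02,70],[0,0,0.24,-0.25,0.01,-0.02,70]],
  ],
)

```text
time: 10.72
tool_pos: [0.4919, -0.1083, 0.19]
tcp_rot: [2.877, 1.259, 0.001]
wrist_force: [0.6, -0.9, 0.4]
width: 0.82
grip_force: 0.0
```

>>> play_rows(
  moves=[
    [[0,0,0.24,-0.24,0.04,-0.02,70],[0,0,0.24,-0.24,0.07,-0.02,70],[0,0,0.24,-0.23,0.1,-0.02,70],[0,0,0.24,-0.22,0.12,-0.02,70],[0,0,0,0,0,0,70]],
  ],
)

```text
time: 11.13
tool_pos: [0.4361, -0.1938, 0.1984]
tcp_rot: [3.093, 0.536, 0.0]
wrist_force: [-0.6, 0.2, 0.5]
width: 0.825
grip_force: 0.0
```

Run:
```python
from h import *
s=st();print(np.degrees(yaw(s)))
c=cam('wrist');save(c,'w5.png');cam('top')
```

```text
11.13 [ 0.4361 -0.1938  0.1984] [3.093 0.536 0.   ] F [-0.6  0.2  0.5] w 0.825 g 0.0
19.66870074534037
```

View pics/w5.png

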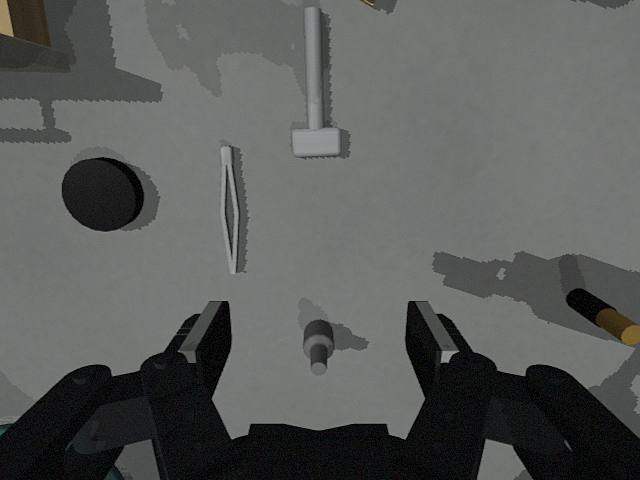

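Razor runs from its free end at (312,8) to the head at (316,142). Tweezers run from (226,147) to (233,272). Polish at (318,345) is well below the open fingers.

Run:
```python
from h import *
np.set_printoptions(suppress=True,precision=4)
c=dict(np.load('last_wrist.npz'))
a,b=px(c,312.5,8,.012),px(c,316,142,.014);o=a+.6*(b-a);d=a-b;y=np.degrees(np.arctan2(d[1],d[0]));print('razor',a,b,o,y,np.linalg.norm(d))
e,f=px(c,226,147,.009),px(c,233.5,272,.009);d=e-f;print('tw',e,f,(e+f)/2,np.degrees(np.arctan2(d[1],d[0])),np.linalg.norm(d))
plan([(o[0],o[1],.1,y),(o[0],o[1],.003,y)],50)
print('place',S(-.152-.02,.05),S(-.152-.015,-.04))
```

```text
razor [ 0.586  -0.1364  0.012 ] [ 0.4933 -0.1723  0.014 ] [ 0.5304 -0.1579  0.0132] 21.135866968385983 0.09947540437722267
tw [ 0.4633 -0.1013  0.009 ] [ 0.355  -0.1388  0.009 ] [ 0.4091 -0.1201  0.009 ] 19.126284132076268 0.1146018766454311
11.23 [ 0.4374 -0.1912  0.198 ] [3.093 0.547 0.002] F [-0.1  0.6  0.6] w 0.82 g 0.0
4
[[0, 0, -0.01, 0.25, 0.0, 0.24, 50], [0, 0, -0.01, 0.25, 0.0, 0.24, 50], [0, 0, -0.01, 0.25, 0.0, 0.24, 50], [0, 0, -0.01, 0.25, 0.01, 0.24, 50]]
3
[[0, 0, 0.0, 0.0, 0.0, 0.32, 50], [0, 0, 0.0, 0.0, 0.0, 0.32, 50], [0, 0, 0.0, 0.0, 0.0, 0.32, 50]]
place [0.502  0.2295] [0.5355 0.1458]
```

>>> play_rows(
  moves=[
    [[0,0,-0.01,0.25,0,0.24,50],[0,0,-0.01,0.25,0,0.24,50],[0,0,-0.01,0.25,0,0.24,50],[0,0,-0.01,0.25,0,0.24,50],[0,0,0,0,0,0.36,50]],
  ],
)

```text
time: 11.65
tool_pos: [0.5383, -0.1536, 0.0673]
tcp_rot: [3.083, 0.586, 0.015]
wrist_force: [0.7, -0.5, 0.7]
width: 0.586
grip_force: 0.0
```

>>> play_rows(
  moves=[
    [[0,0,0,0,0,0.36,50],[0,0,0,0,0,0.2,50],[0,0,0,0,0,0,50]],
  ],
)

```text
time: 11.9
tool_pos: [0.5266, -0.1518, 0.0035]
tcp_rot: [-3.081, -0.583, 0.014]
wrist_force: [-0.6, 0.7, -0.7]
width: 0.586
grip_force: 0.0
```

>>> play_rows(
  moves=[
    [[0,0,0,0,0,0,0],[0,0,0,0,0,0,0],[0,0,0,0,0,0,0],[0,0,0,0,0,0,0],[0,0,0,0,0,0,0]],
  ],
  newtons=60,
)

```text
time: 12.32
tool_pos: [0.5336, -0.1552, 0.0138]
tcp_rot: [3.085, 0.58, 0.009]
wrist_force: [-2.3, 1.7, 12.5]
width: -0.002
grip_force: 6.5
```

The gripper closed on nothing, so I'll raise it and look.

>>> play_rows(
  moves=[
    [[0,0,0,0,0,-0.1,40],[0,0,0,0,0,-0.4,70],[0,0,0,-0.3,0,-0.4,70],[0,0,0,-0.35,0,-0.4,70],[0,0,0,-0.35,0,-0.4,70]],
  ],
)

```text
time: 12.73
tool_pos: [0.456, -0.1837, 0.1587]
tcp_rot: [3.085, 0.582, 0.004]
wrist_force: [-1.0, -0.4, 0.5]
width: 0.709
grip_force: 0.0
```

>>> play_rows(
  moves=[
    [[0,0,0,0,0,0,70],[0,0,0,0,0,0,70]],
  ],
)

```text
time: 12.9
tool_pos: [0.4574, -0.1848, 0.1599]
tcp_rot: [3.083, 0.577, 0.011]
wrist_force: [1.5, -0.5, -0.0]
width: 0.818
grip_force: 0.0
```

Run:
```python
from h import *
s=st();print(np.degrees(yaw(s)))
c=cam('wrist');save(c,'w6.png');cam('top')
```

```text
12.9 [ 0.4574 -0.1848  0.1599] [3.083 0.577 0.011] F [ 1.5 -0.5 -0. ] w 0.818 g 0.0
21.201408139617055
```

View pics/w6.png

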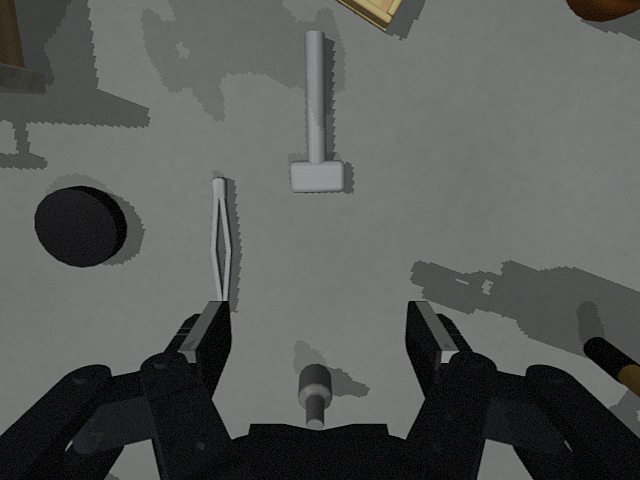

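Run:
```python
from h import *
np.set_printoptions(suppress=True,precision=4)
c=dict(np.load('last_wrist.npz'))
a,b=px(c,314.5,32,.012),px(c,317,177,.014);o=a+.6*(b-a);d=a-b;y=np.degrees(np.arctan2(d[1],d[0]));print('razor',a,b,o,y,np.linalg.norm(d))
for u,v in[(314,60),(315,100),(317,177),(222,230),(380,100)]: print(px(c,u,v))
plan([(o[0],o[1],.05,y),(o[0],o[1],.0,y)],32)
```

```text
razor [ 0.5847 -0.134   0.012 ] [ 0.4928 -0.1715  0.014 ] [ 0.5296 -0.1565  0.0132] 22.158343175415318 0.0992930511867969
[ 0.568  -0.1401  0.0128]
[ 0.5435 -0.1503  0.0146]
[ 0.4929 -0.1714  0.0145]
[ 0.4223 -0.1145  0.0008]
[ 0.5621 -0.1955  0.0008]
13.0 [ 0.4563 -0.1834  0.1563] [3.087 0.58  0.003] F [1.3 0.9 0.2] w 0.819 g 0.0
4
[[0, 0, -0.01, 0.2, 0.0, 0.27, 32], [0, 0, -0.01, 0.2, 0.0, 0.27, 32], [0, 0, -0.01, 0.2, 0.01, 0.27, 32], [0, 0, -0.01, 0.2, 0.01, 0.27, 32]]
2
[[0, 0, 0.0, 0.0, 0.0, 0.25, 32], [0, 0, 0.0, 0.0, 0.0, 0.25, 32]]
```

>>> play_rows(
  moves=[
    [[0,0,-0.01,0.2,0,0.27,32],[0,0,-0.01,0.2,0,0.27,32],[0,0,-0.01,0.2,0,0.27,32],[0,0,-0.01,0.2,0,0.27,32],[0,0,0,0,0,0.25,32]],
  ],
)

```text
time: 13.42
tool_pos: [0.533, -0.1519, 0.0197]
tcp_rot: [-3.08, -0.615, -0.001]
wrist_force: [0.8, 0.4, -0.3]
width: 0.378
grip_force: 0.0
```

>>> play_rows(
  moves=[
    [[0,0,0,0,0,0.2,32],[0,0,0,0,0,0.05,32],[0,0,0,0,0,0,32],[0,0,0,0,0,0,32]],
  ],
)

```text
time: 13.75
tool_pos: [0.5323, -0.1526, -0.0007]
tcp_rot: [-3.08, -0.613, -0.002]
wrist_force: [-4.0, 4.7, 22.3]
width: 0.375
grip_force: 11.3
```

>>> play_rows(
  moves=[
    [[0,0,0,0,0,0.04,32],[0,0,0,0,0,0,32],[0,0,0,0,0,0,32]],
  ],
)

```text
time: 14.0
tool_pos: [0.5324, -0.1527, -0.0008]
tcp_rot: [-3.08, -0.613, -0.001]
wrist_force: [-15.5, 8.1, 50.9]
width: 0.375
grip_force: 25.5
```

>>> play_rows(
  moves=[
    [[0,0,0,0,0,-0.09,32],[0,0,0,0,0,0,32],[0,0,0,0,0,0,32]],
  ],
)

```text
time: 14.25
tool_pos: [0.5303, -0.1529, 0.0015]
tcp_rot: [-3.081, -0.613, 0.001]
wrist_force: [0.2, 0.3, -0.3]
width: 0.374
grip_force: 0.0
```

>>> play_rows(
  moves=[
    [[0,0,0,0,0,0,0],[0,0,0,0,0,0,0],[0,0,0,0,0,0,0],[0,0,0,0,0,0,0]],
  ],
)

```text
time: 14.58
tool_pos: [0.5294, -0.1533, 0.0011]
tcp_rot: [-3.08, -0.611, 0.003]
wrist_force: [-0.0, 0.3, -0.4]
width: 0.134
grip_force: 58.4
```

>>> play_rows(
  moves=[
    [[0,0,0,0,0,-0.2,0],[0,0,0,0,0,-0.4,0],[0,0,0,0,0,-0.4,0],[0,0,0,0,0,-0.4,0],[0,0,0,0,0,-0.3,0]],
  ],
)

```text
time: 15.0
tool_pos: [0.5309, -0.1539, 0.1752]
tcp_rot: [3.081, 0.611, 0.003]
wrist_force: [1.2, -0.4, -0.2]
width: 0.133
grip_force: 58.6
```

Run:
```python
from h import *
s=st();print(np.degrees(yaw(s)))
plan([(.502,.2295,.17,18.6)],0)
```

```text
15.0 [ 0.5309 -0.1539  0.1752] [3.081e+00 6.110e-01 3.000e-03] F [ 1.2 -0.4 -0.2] w 0.133 g 58.6
22.43614355609679
15.0 [ 0.5309 -0.1539  0.1752] [3.081e+00 6.110e-01 3.000e-03] F [ 1.2 -0.4 -0.2] w 0.133 g 58.6
10
[[0, 0, 0.01, 0.12, -0.37, 0.01, 0], [0, 0, 0.01, 0.12, -0.37, 0.01, 0], [0, 0, 0.01, 0.11, -0.37, 0.01, 0], [0, 0, 0.01, 0.11, -0.37, 0.01, 0], [0, 0, 0.01, 0.11, -0.37, 0.01, 0]]
[[0, 0, 0.01, 0.11, -0.37, 0.01, 0], [0, 0, 0.01, 0.1, -0.37, 0.01, 0], [0, 0, 0.01, 0.1, -0.37, 0.01, 0], [0, 0, 0.01, 0.1, -0.37, 0.01, 0], [0, 0, 0.01, 0.1, -0.37, 0.01, 0]]
```

>>> play_rows(
  moves=[
    [[0,0,0.01,0.12,-0.37,0,0],[0,0,0.01,0.12,-0.37,0,0],[0,0,0.01,0.11,-0.37,0,0],[0,0,0.01,0.11,-0.37,0,0],[0,0,0.01,0.11,-0.37,0,0]],
  ],
)

```text
time: 15.42
tool_pos: [0.5134, 0.0407, 0.1718]
tcp_rot: [-3.089, -0.571, 0.001]
wrist_force: [-0.3, -0.0, -0.9]
width: 0.135
grip_force: 58.7
```

>>> play_rows(
  moves=[
    [[0,0,0.01,0.11,-0.37,0,0],[0,0,0.01,0.1,-0.37,0,0],[0,0,0.01,0.1,-0.37,0,0],[0,0,0.01,0.1,-0.37,0,0],[0,0,0.01,0.1,-0.37,0,0]],
  ],
)

```text
time: 15.83
tool_pos: [0.4964, 0.2321, 0.1717]
tcp_rot: [3.096, 0.534, -0.002]
wrist_force: [-0.1, -0.0, -0.7]
width: 0.136
grip_force: 58.7
```

>>> play_rows(
  moves=[
    [[0,0,0,0,0,0,0],[0,0,0,0,0,0,0],[0,0,0,0,0,0,0]],
  ],
)

```text
time: 16.08
tool_pos: [0.4969, 0.2302, 0.1715]
tcp_rot: [3.095, 0.536, -0.002]
wrist_force: [0.2, -0.1, -0.6]
width: 0.13
grip_force: 58.8
```

Run:
```python
from h import *
np.set_printoptions(suppress=True,precision=3)
s=st();print(np.degrees(yaw(s)))
c=cam('wrist');save(c,'w7.png')
```

```text
16.08 [0.497 0.23  0.172] [ 3.095  0.536 -0.002] F [ 0.2 -0.1 -0.6] w 0.13 g 58.8
19.645939208362687
```

View pics/w7.png

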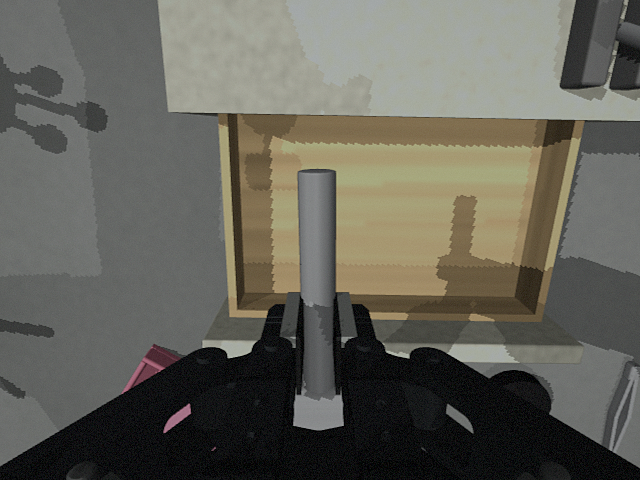

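Run:
```python
from h import *
np.set_printoptions(suppress=True,precision=4)
c=dict(np.load('last_wrist.npz'))
f=lambda p:np.array([[np.cos(SY),np.sin(SY)],[-np.sin(SY),np.cos(SY)]])@(p[:2]-SO)
for u,v,z in[(230,320,.088),(548,322,.088),(205,345,.088),(225,112,.1),(580,120,.1),(168,112,.1),(232,250,.054),(565,200,.054)]:
    p=px(c,u,v,z);print(u,v,p,'ster',f(p),px(c,u,v)[2])
print(f(np.array([.497,.23])))
```

```text
230 320 [0.4296 0.2685 0.088 ] ster [-0.2282  0.11  ] 0.059865328838029475
548 322 [0.5    0.0669 0.088 ] ster [-0.2258 -0.1035] 0.0554205386071161
205 345 [0.4054 0.2794 0.088 ] ster [-0.2477  0.1281] 0.08842194498791725
225 112 [0.5566 0.3043 0.1   ] ster [-0.0965  0.1034] 0.10103031097184326
580 120 [0.6172 0.1224 0.1   ] ster [-0.097  -0.0883] 0.08958371220747813
168 112 [0.5463 0.3331 0.1   ] ster [-0.097   0.1341] 0.0008267058404533012
232 250 [0.4643 0.2846 0.054 ] ster [-0.1902  0.1142] 0.05668916696210635
565 200 [0.578  0.0757 0.054 ] ster [-0.1491 -0.12  ] 0.054410616345993146
[-0.1766  0.0521]
```

The geometry agrees with the steriliser model. I'll shift 8 mm to the back for front-panel clearance and lower the razor.

>>> play_rows(
  moves=[
    [[0,0,0,0.08,0,0.3,0],[0,0,0,0,0,0.35,0],[0,0,0,0,0,0.35,0],[0,0,0,0,0,0.3,0],[0,0,0,0,0,0.1,0]],
  ],
)

```text
time: 16.55
tool_pos: [0.5013, 0.2296, 0.0273]
tcp_rot: [3.094, 0.53, -0.014]
wrist_force: [-0.6, -1.3, -1.6]
width: 0.133
grip_force: 58.7
```

>>> play_rows(
  moves=[
    [[0,0,0,0,0,0.04,0],[0,0,0,0,0,0.02,0],[0,0,0,0,0,0,0],[0,0,0,0,0,0,0]],
  ],
)

```text
time: 16.88
tool_pos: [0.507, 0.2336, 0.0285]
tcp_rot: [-3.095, -0.533, -0.006]
wrist_force: [0.0, -0.2, -1.1]
width: 0.133
grip_force: 58.7
```

>>> play_rows(
  moves=[
    [[0,0,0,0,0,0.03,0],[0,0,0,0,0,0.01,0],[0,0,0,0,0,0,0],[0,0,0,0,0,0,0]],
  ],
)

```text
time: 17.22
tool_pos: [0.5052, 0.2334, 0.0228]
tcp_rot: [-3.096, -0.535, -0.001]
wrist_force: [0.8, 0.5, -0.9]
width: 0.133
grip_force: 58.7
```

>>> play_rows(
  moves=[
    [[0,0,0,0,0,0,40],[0,0,0,0,0,0,40],[0,0,0,0,0,0,40],[0,0,0,0,0,-0.1,40],[0,0,0,0,0,-0.35,40]],
  ],
)

```text
time: 17.63
tool_pos: [0.5002, 0.2312, 0.0627]
tcp_rot: [3.093, 0.534, -0.018]
wrist_force: [-0.8, -0.3, -0.7]
width: 0.467
grip_force: 0.0
```

>>> play_rows(
  moves=[
    [[0,0,0,0,0,-0.4,40],[0,0,0,0,0,-0.4,40],[0,0,0,0,0,-0.3,40],[0,0,0,0,0,0,40]],
  ],
)

```text
time: 17.97
tool_pos: [0.5099, 0.2353, 0.1869]
tcp_rot: [-3.093, -0.534, -0.023]
wrist_force: [1.5, 0.4, 1.9]
width: 0.467
grip_force: 0.0
```

Run:
```python
from h import *
s=st();print(np.degrees(yaw(s)))
cam('wrist')
# hover to view tweezers: 0.08 behind along tool x
plan([(.4091-.03,-.1201-.01,.17,19.1)],40)
```

```text
17.97 [0.5099 0.2353 0.1869] [-3.093 -0.534 -0.023] F [1.5 0.4 1.9] w 0.467 g 0.0
19.59013604914051
18.02 [0.5084 0.2346 0.1834] [-3.094 -0.534 -0.016] F [ 0.1 -0.2 -0.3] w 0.464 g 0.0
10
[[0, 0, 0.0, -0.24, 0.3, 0.01, 40], [0, 0, 0.0, -0.24, 0.3, 0.01, 40], [0, 0, 0.0, -0.24, 0.3, 0.01, 40], [0, 0, 0.0, -0.24, 0.3, 0.01, 40], [0, 0, 0.0, -0.24, 0.3, 0.01, 40]]
[[0, 0, 0.0, -0.24, 0.3, 0.01, 40], [0, 0, 0.0, -0.24, 0.3, 0.01, 40], [0, 0, 0.0, -0.24, 0.3, 0.01, 40], [0, 0, 0.0, -0.24, 0.3, 0.01, 40], [0, 0, 0.0, -0.24, 0.3, 0.01, 40]]
```

>>> play_rows(
  moves=[
    [[0,0,0,-0.24,0.3,0,40],[0,0,0,-0.24,0.3,0,40],[0,0,0,-0.24,0.3,0,40],[0,0,0,-0.24,0.3,0,40],[0,0,0,-0.24,0.3,0,40]],
  ],
)

```text
time: 18.43
tool_pos: [0.4401, 0.0503, 0.176]
tcp_rot: [-3.095, -0.536, 0.004]
wrist_force: [1.5, -0.6, -0.1]
width: 0.464
grip_force: 0.0
```

>>> play_rows(
  moves=[
    [[0,0,0,-0.24,0.3,0,40],[0,0,0,-0.24,0.3,0,40],[0,0,0,-0.24,0.3,0,40],[0,0,0,-0.24,0.3,0,40],[0,0,0,-0.24,0.3,0,40]],
  ],
)

```text
time: 18.85
tool_pos: [0.3775, -0.131, 0.1764]
tcp_rot: [-3.095, -0.535, 0.002]
wrist_force: [1.4, 0.3, -1.3]
width: 0.47
grip_force: 0.0
```

>>> play_rows(
  moves=[
    [[0,0,0,0,0,0,40],[0,0,0,0,0,0,40],[0,0,0,0,0,0,40]],
  ],
)

```text
time: 19.1
tool_pos: [0.3787, -0.1296, 0.1765]
tcp_rot: [-3.095, -0.531, 0.002]
wrist_force: [-0.3, 0.6, -0.7]
width: 0.471
grip_force: 0.0
```

```bash
cp last_wrist.npz razor_in.npz
python3 - <<'E'
from h import *
s=st();print(np.degrees(yaw(s)))
c=cam('wrist');t=cam('top');r=np.load('razor_in.npz')['image']
b=cv2.resize(t['image'][100:300,130:400],(640,480))
cv2.imwrite('pics/m8.png',cv2.resize(np.vstack([np.hstack([c['image'],b]),np.hstack([r,r])]),(800,600),interpolation=cv2.INTER_AREA)[:,:,::-1])
E
```

```text
19.1 [ 0.3787 -0.1296  0.1765] [-3.095e+00 -5.310e-01  2.000e-03] F [-0.3  0.6 -0.7] w 0.471 g 0.0
19.489334189389886
```

View pics/m8.png

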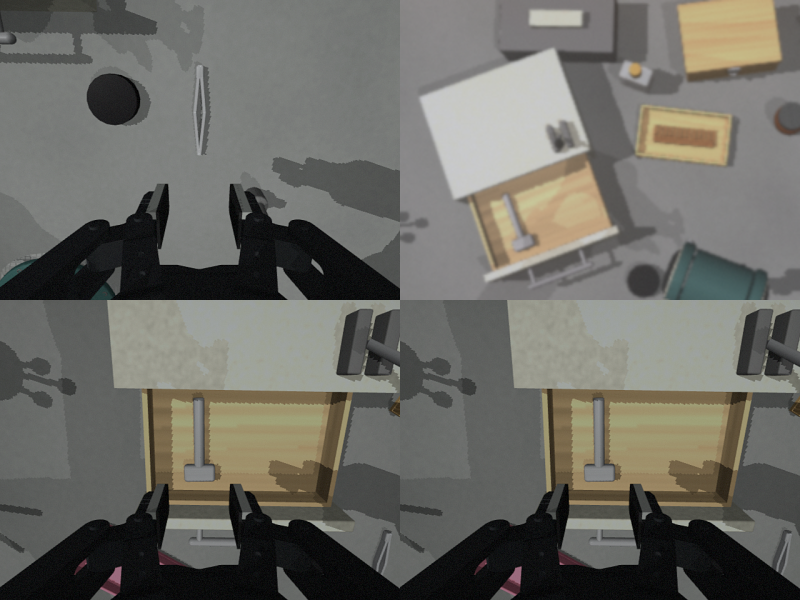

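The razor lies in the drawer and the comb in the tray. Tweezers now appear at full-frame (320,106)–(322,246).

Run:
```python
from h import *
np.set_printoptions(suppress=True,precision=4)
c=dict(np.load('last_wrist.npz'))
e,f=px(c,320,106,.008),px(c,322.5,246,.008);d=e-f;o=(e+f)/2;y=np.degrees(np.arctan2(d[1],d[0]));print('tw',e,f,o,y,np.linalg.norm(d))
g=c['image'][90:260,290:350].mean(2);m=g>170;v,u=np.nonzero(m);print(m.sum(),cv2.minAreaRect(np.stack([u+290,v+90],1).astype(np.float32)))
plan([(o[0],o[1],.05,y),(o[0],o[1],.002,y)],34)
```

```text
tw [ 0.4629 -0.1014  0.008 ] [ 0.3559 -0.1417  0.008 ] [ 0.4094 -0.1216  0.008 ] 20.674349239875465 0.11429321406849258
12 ((319.03277587890625, 176.00439453125), (16.850873947143555, 141.01869201660156), 7.594643592834473)
19.2 [ 0.3794 -0.1288  0.1768] [-3.094 -0.536  0.001] F [-0.5  0.3 -0.5] w 0.468 g 0.0
4
[[0, 0, -0.01, 0.08, 0.01, 0.32, 34], [0, 0, -0.01, 0.08, 0.01, 0.32, 34], [0, 0, -0.01, 0.08, 0.01, 0.32, 34], [0, 0, -0.01, 0.08, 0.01, 0.32, 34]]
2
[[0, 0, 0.0, 0.0, 0.0, 0.24, 34], [0, 0, 0.0, 0.0, 0.0, 0.24, 34]]
```

>>> play_rows(
  moves=[
    [[0,0,-0.01,0.08,0.01,0.32,34],[0,0,-0.01,0.08,0.01,0.32,34],[0,0,-0.01,0.08,0.01,0.32,34],[0,0,-0.01,0.08,0.01,0.32,34],[0,0,0,0,0,0.24,34]],
  ],
)

```text
time: 19.62
tool_pos: [0.4116, -0.1205, 0.0231]
tcp_rot: [-3.088, -0.572, 0.001]
wrist_force: [-0.5, 0.4, 0.5]
width: 0.397
grip_force: 0.0
```

>>> play_rows(
  moves=[
    [[0,0,0,0,0,0.15,34],[0,0,0,0,0,0.05,34],[0,0,0,0,0,0,34],[0,0,0,0,0,0,34]],
  ],
)

```text
time: 19.95
tool_pos: [0.4115, -0.1219, 0.0057]
tcp_rot: [-3.09, -0.568, -0.0]
wrist_force: [0.4, -0.5, 0.3]
width: 0.399
grip_force: 0.0
```

>>> play_rows(
  moves=[
    [[0,0,0,0,0,0.03,34],[0,0,0,0,0,0,34],[0,0,0,0,0,0,34]],
  ],
)

```text
time: 20.2
tool_pos: [0.4117, -0.123, 0.0033]
tcp_rot: [3.089, 0.565, 0.003]
wrist_force: [0.2, 0.8, 0.0]
width: 0.404
grip_force: 0.0
```

>>> play_rows(
  moves=[
    [[0,0,0,0,0,0,0],[0,0,0,0,0,0,0],[0,0,0,0,0,0,0],[0,0,0,0,0,0,0]],
  ],
)

```text
time: 20.53
tool_pos: [0.4114, -0.123, 0.0032]
tcp_rot: [3.09, 0.565, 0.002]
wrist_force: [-0.7, -0.1, 6.3]
width: 0.143
grip_force: 59.5
```

>>> play_rows(
  moves=[
    [[0,0,0,0,0,-0.2,0],[0,0,0,0,0,-0.4,0],[0,0,0,0,0,-0.4,0],[0,0,0,0,0,-0.4,0],[0,0,0,0,0,-0.3,0]],
  ],
)

```text
time: 20.95
tool_pos: [0.4116, -0.1232, 0.1759]
tcp_rot: [3.089, 0.564, 0.005]
wrist_force: [1.6, -0.9, -0.8]
width: 0.139
grip_force: 58.8
```

Run:
```python
from h import *
plan([(.5355,.1458,.175,18.6)],0)
```

```text
20.95 [ 0.4116 -0.1232  0.1759] [3.089 0.564 0.005] F [ 1.6 -0.9 -0.8] w 0.139 g 58.8
8
[[0, 0, 0.01, 0.26, -0.26, 0.0, 0], [0, 0, 0.01, 0.26, -0.26, 0.0, 0], [0, 0, 0.01, 0.26, -0.26, 0.0, 0], [0, 0, 0.01, 0.26, -0.26, 0.0, 0], [0, 0, 0.01, 0.26, -0.26, 0.0, 0]]
[[0, 0, 0.01, 0.26, -0.27, 0.0, 0], [0, 0, 0.01, 0.26, -0.27, 0.0, 0], [0, 0, 0.01, 0.26, -0.27, 0.0, 0]]
```

>>> play_rows(
  moves=[
    [[0,0,0.01,0.26,-0.26,0,0],[0,0,0.01,0.26,-0.26,0,0],[0,0,0.01,0.26,-0.26,0,0],[0,0,0.01,0.26,-0.26,0,0],[0,0,0.01,0.26,-0.26,0,0]],
  ],
)

```text
time: 21.37
tool_pos: [0.4884, 0.0455, 0.1726]
tcp_rot: [3.097, 0.525, 0.001]
wrist_force: [1.0, -0.6, -0.4]
width: 0.135
grip_force: 58.8
```

>>> play_rows(
  moves=[
    [[0,0,0.01,0.26,-0.27,0,0],[0,0,0.01,0.26,-0.27,0,0],[0,0,0.01,0.26,-0.27,0,0],[0,0,0,0,0,0,0],[0,0,0,0,0,0,0]],
  ],
)

```text
time: 21.78
tool_pos: [0.5357, 0.1476, 0.172]
tcp_rot: [3.1, 0.508, -0.001]
wrist_force: [0.3, -1.8, -0.7]
width: 0.137
grip_force: 58.8
```

Run:
```python
from h import *
s=st();print(np.degrees(yaw(s)))
save(cam('wrist'),'w9.png')
```

```text
21.78 [0.5357 0.1476 0.172 ] [ 3.10e+00  5.08e-01 -1.00e-03] F [ 0.3 -1.8 -0.7] w 0.137 g 58.8
18.615125596445928
```

View pics/w9.png

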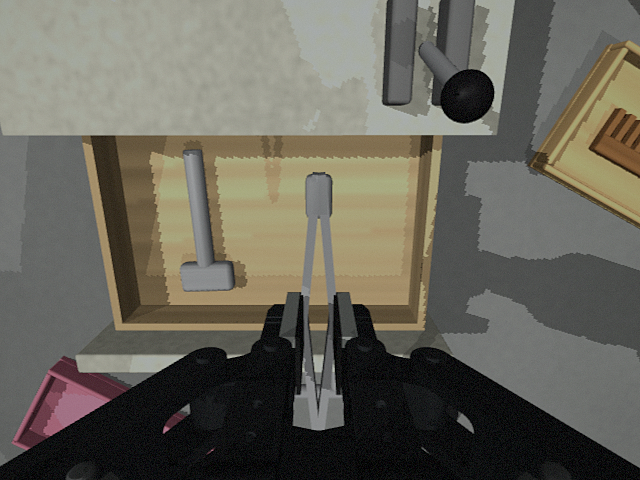

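The tweezers are held above free floor and the razor lies at (205,230). I'll lower them.

>>> play_rows(
  moves=[
    [[0,0,0,0,0,0.3,0],[0,0,0,0,0,0.35,0],[0,0,0,0,0,0.35,0],[0,0,0,0,0,0.3,0],[0,0,0,0,0,0.1,0]],
  ],
)

```text
time: 22.25
tool_pos: [0.5306, 0.1434, 0.0275]
tcp_rot: [3.101, 0.5, -0.014]
wrist_force: [-1.1, -0.0, 0.0]
width: 0.139
grip_force: 58.8
```

>>> play_rows(
  moves=[
    [[0,0,0,0,0,0.05,0],[0,0,0,0,0,0.02,0],[0,0,0,0,0,0,0],[0,0,0,0,0,0,0]],
  ],
)

```text
time: 22.58
tool_pos: [0.537, 0.146, 0.0272]
tcp_rot: [-3.101, -0.503, -0.005]
wrist_force: [-0.4, 0.7, 0.3]
width: 0.14
grip_force: 58.8
```

Then release, retreat, and look.

>>> play_rows(
  moves=[
    [[0,0,0,0,0,0.03,0],[0,0,0,0,0,0,0],[0,0,0,0,0,0,34],[0,0,0,0,0,0,34],[0,0,0,0,0,0,34]],
  ],
)

```text
time: 23.0
tool_pos: [0.5356, 0.1462, 0.0227]
tcp_rot: [-3.101, -0.504, -0.001]
wrist_force: [0.0, -0.0, -0.2]
width: 0.399
grip_force: 0.0
```

>>> play_rows(
  moves=[
    [[0,0,0,0,0,-0.1,34],[0,0,0,0,0,-0.35,34],[0,0,0,0,0,-0.4,34],[0,0,0,0,0,-0.4,34],[0,0,0,0,0,-0.3,34]],
  ],
)

```text
time: 23.42
tool_pos: [0.5363, 0.1463, 0.1814]
tcp_rot: [-3.101, -0.504, -0.005]
wrist_force: [1.7, -0.5, -0.1]
width: 0.396
grip_force: 0.0
```

Run:
```python
from h import *
s=st();print(np.degrees(yaw(s)),np.round(s['q'],2))
h=S(-.297,0)
print(h)
w=cam('wrist');t=cam('top');sc=cam('scene')
cv2.imwrite('pics/m10.png',cv2.resize(np.vstack([np.hstack([w['image'],t['image']]),np.hstack([sc['image'],w['image']])]),(800,600),interpolation=cv2.INTER_AREA)[:,:,::-1])
plan([(.404,.139,.175,108.6)],0)
```

```text
23.42 [0.5363 0.1463 0.1814] [-3.101 -0.504 -0.005] F [ 1.7 -0.5 -0.1] w 0.396 g 0.0
18.446752505009066 [ 0.22  0.07  1.92 -0.    1.15  1.47]
[0.39951278 0.14226909]
23.57 [0.5381 0.1467 0.182 ] [-3.1   -0.503 -0.013] F [0.3 0.3 0.5] w 0.401 g 0.0
14
[[0, 0, -0.22, -0.09, -0.03, 0.01, 0], [0, 0, -0.22, -0.09, -0.04, 0.01, 0], [0, 0, -0.22, -0.08, -0.05, 0.01, 0], [0, 0, -0.22, -0.08, -0.05, 0.01, 0], [0, 0, -0.22, -0.07, -0.06, 0.01, 0]]
[[0, 0, -0.22, -0.06, -0.07, 0.01, 0], [0, 0, -0.22, -0.06, -0.08, 0.01, 0], [0, 0, -0.22, -0.05, -0.08, 0.01, 0], [0, 0, -0.22, -0.04, -0.09, 0.01, 0], [0, 0, -0.22, -0.03, -0.09, 0.01, 0]]
[[0, 0, -0.22, -0.02, -0.09, 0.01, 0], [0, 0, -0.22, -0.01, -0.1, 0.01, 0], [0, 0, -0.22, 0.0, -0.1, 0.01, 0], [0, 0, -0.22, 0.01, -0.09, 0.01, 0]]
```

View pics/m10.png

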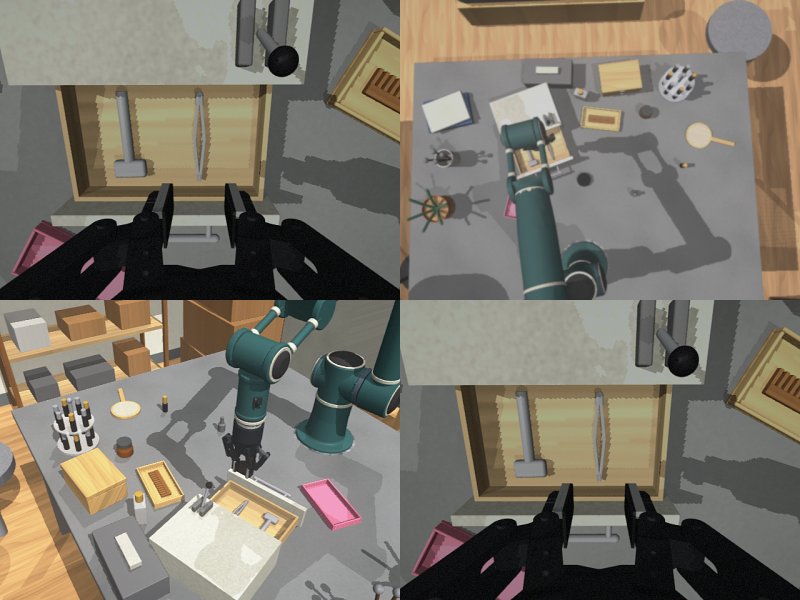

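The razor and tweezers lie flat in the drawer, nothing else usable remains on the vanity, and the bystanders haven't moved. Next I'll go back to the handle to shut it.

>>> play_rows(
  moves=[
    [[0,0,-0.22,-0.09,-0.03,0,30],[0,0,-0.22,-0.09,-0.04,0,30],[0,0,-0.22,-0.08,-0.05,0,30],[0,0,-0.22,-0.08,-0.05,0,30],[0,0,-0.22,-0.07,-0.06,0,30]],
  ],
)

```text
time: 23.98
tool_pos: [0.486, 0.1443, 0.1753]
tcp_rot: [-2.843, -1.334, 0.006]
wrist_force: [-0.3, 0.7, -0.3]
width: 0.353
grip_force: 0.0
```

>>> play_rows(
  moves=[
    [[0,0,-0.22,-0.06,-0.07,0,30],[0,0,-0.22,-0.06,-0.08,0,30],[0,0,-0.22,-0.05,-0.08,0,30],[0,0,-0.22,-0.04,-0.09,0,30],[0,0,-0.22,-0.03,-0.09,0,30]],
  ],
)

```text
time: 24.4
tool_pos: [0.4381, 0.1419, 0.1754]
tcp_rot: [-2.374, -2.055, 0.005]
wrist_force: [-1.1, -0.2, -0.5]
width: 0.355
grip_force: 0.0
```

>>> play_rows(
  moves=[
    [[0,0,-0.22,-0.02,-0.09,0,30],[0,0,-0.22,-0.01,-0.1,0,30],[0,0,-0.22,0,-0.1,0,30],[0,0,-0.22,0.01,-0.09,0,30],[0,0,0,0,0,0,30]],
  ],
)

```text
time: 24.82
tool_pos: [0.3989, 0.1391, 0.1753]
tcp_rot: [-1.87, -2.52, 0.006]
wrist_force: [-0.4, -0.3, -0.7]
width: 0.349
grip_force: 0.0
```

Run:
```python
from h import *
s=st();print(np.degrees(yaw(s)))
c=cam('wrist');P=cloud(c)
f=np.array([[np.cos(SY),np.sin(SY)],[-np.sin(SY),np.cos(SY)]])
Q=(P[...,:2]-SO)@f.T
m=(P[...,2]>.055)&(P[...,2]<.075)&(abs(Q[...,1])<.07)&(Q[...,0]<-.272)&(Q[...,0]>-.33)
print(m.sum(),np.median(Q[m],0),np.percentile(Q[m][:,0],[10,90])); h=S(np.median(Q[m][:,0]),.0);print(h)
plan([(h[0],h[1],.175,108.6),(h[0],h[1],.045,108.6)],30)
```

```text
24.82 [0.3989 0.1391 0.1753] [-1.87  -2.52   0.006] F [-0.4 -0.3 -0.7] w 0.349 g 0.0
106.84801125529039
3182 [-0.28963325  0.00850351] [-0.29449316 -0.28210044]
[0.40649476 0.14461878]
24.87 [0.4002 0.1393 0.1758] [-1.877 -2.517  0.004] F [ 0.2  0.3 -0.6] w 0.352 g 0.0
1
[[0, 0, -0.07, 0.03, 0.08, 0.01, 30]]
4
[[0, 0, 0.0, 0.0, 0.0, 0.32, 30], [0, 0, 0.0, 0.0, 0.0, 0.32, 30], [0, 0, 0.0, 0.0, 0.0, 0.32, 30], [0, 0, 0.0, 0.0, 0.0, 0.32, 30]]
```

>>> play_rows(
  moves=[
    [[0,0,-0.07,0.03,0.05,0.01,30],[0,0,0,0,0,0.3,30],[0,0,0,0,0,0.36,30],[0,0,0,0,0,0.36,30],[0,0,0,0,0,0.24,30]],
  ],
)

```text
time: 25.28
tool_pos: [0.404, 0.1434, 0.0469]
tcp_rot: [-1.835, -2.547, 0.005]
wrist_force: [-1.0, -1.1, -0.9]
width: 0.352
grip_force: 0.0
```

>>> play_rows(
  moves=[
    [[0,0,0,0,0,0.02,30],[0,0,0,0,0,0,30],[0,0,0,0,0,0,0],[0,0,0,0,0,0,0],[0,0,0,0,0,0,0]],
  ],
  newtons=40,
)

```text
time: 25.7
tool_pos: [0.406, 0.144, 0.0483]
tcp_rot: [1.832, 2.552, 0.0]
wrist_force: [1.7, -0.9, -3.8]
width: 0.111
grip_force: 38.9
```

>>> play_rows(
  moves=[
    [[0,0,0,0,0.2,0,0],[0,0,0,0,0.3,0,0],[0,0,0,0,0.3,0,0],[0,0,0,0,0.3,0,0],[0,0,0,0,0.25,0,0]],
  ],
)

```text
time: 26.12
tool_pos: [0.5347, 0.1873, 0.0483]
tcp_rot: [-1.832, -2.552, 0.002]
wrist_force: [-2.3, -1.1, 3.0]
width: 0.108
grip_force: 40.5
```

>>> play_rows(
  moves=[
    [[0,0,0,0,0.04,0,0],[0,0,0,0,0.03,0,0],[0,0,0,0,0,0,0],[0,0,0,0,0,0,0]],
  ],
)

```text
time: 26.45
tool_pos: [0.5399, 0.1891, 0.0484]
tcp_rot: [1.832, 2.552, -0.0]
wrist_force: [1.3, -1.4, -1.4]
width: 0.107
grip_force: 42.8
```

>>> play_rows(
  moves=[
    [[0,0,0,0,0.03,0,0],[0,0,0,0,0,0,0],[0,0,0,0,0,0,0]],
  ],
)

```text
time: 26.7
tool_pos: [0.5425, 0.19, 0.0484]
tcp_rot: [-1.831, -2.552, 0.001]
wrist_force: [0.1, -3.6, -1.3]
width: 0.11
grip_force: 42.9
```

>>> play_rows(
  moves=[
    [[0,0,0,0,0.03,0,0],[0,0,0,0,0,0,0],[0,0,0,0,0,0,0]],
  ],
)

```text
time: 26.95
tool_pos: [0.5424, 0.19, 0.0483]
tcp_rot: [-1.829, -2.549, 0.01]
wrist_force: [-9.0, -6.2, 7.4]
width: 0.108
grip_force: 43.9
```

>>> play_rows(
  moves=[
    [[0,0,0,0,0.03,0,0],[0,0,0,0,0,0,0],[0,0,0,0,0,0,0]],
  ],
)

```text
time: 27.2
tool_pos: [0.5425, 0.19, 0.0482]
tcp_rot: [-1.826, -2.546, 0.019]
wrist_force: [-17.1, -8.9, 15.2]
width: 0.11
grip_force: 44.7
```

The drawer is at its stop. I'll ease off, release, rise and measure the lever knob.

>>> play_rows(
  moves=[
    [[0,0,0,0,-0.06,0,0],[0,0,0,0,0,0,30],[0,0,0,0,0,0,30],[0,0,0,0,0,0,30]],
  ],
)

```text
time: 27.53
tool_pos: [0.5441, 0.1911, 0.049]
tcp_rot: [1.831, 2.552, 0.003]
wrist_force: [0.6, 0.4, -0.6]
width: 0.35
grip_force: 0.0
```

>>> play_rows(
  moves=[
    [[0,0,0,0,0,-0.2,30],[0,0,0,0,0,-0.4,30],[0,0,0,0,0,-0.4,30],[0,0,0,0,-0.1,-0.4,0],[0,0,0,0,-0.1,0,0]],
  ],
)

```text
time: 27.95
tool_pos: [0.5308, 0.1864, 0.1989]
tcp_rot: [1.825, 2.544, 0.023]
wrist_force: [2.1, 0.2, 0.9]
width: 0.076
grip_force: 0.0
```

Run:
```python
from h import *
np.set_printoptions(suppress=True,precision=4)
s=st();print(np.degrees(yaw(s)))
k=S(-.08,-.09);print(k)
f=np.array([[np.cos(SY),np.sin(SY)],[-np.sin(SY),np.cos(SY)]])
for n in('wrist','top','scene'):
    c=cam(n);P=cloud(c);m=(P[...,2]>.16)&(P[...,2]<.185)&(np.hypot(P[...,0]-k[0],P[...,1]-k[1])<.025)&(c['image'].max(2)<70)
    print(n,m.sum(),P[m].mean(0) if m.sum() else '', f@(P[m].mean(0)[:2]-SO) if m.sum() else '')
    Q=(P[...,:2]-SO)@f.T
    m=(P[...,2]>.08)&(P[...,2]<.094)&(abs(Q[...,1])<.1)&(Q[...,0]<-.085)&(Q[...,0]>-.2)&(c['image'].min(2)>110)
    print(m.sum(),np.percentile(Q[m][:,0],[2,50]) if m.sum() else '')
p=S(-.135,-.09);plan([(p[0],p[1],.185,108.6),(p[0],p[1],.16,108.6)],0)
```

```text
27.95 [0.5308 0.1864 0.1989] [1.825 2.544 0.023] F [2.1 0.2 0.9] w 0.076 g 0.0
108.68946761918743
[0.6339 0.1262]
wrist 156 [0.6313 0.132  0.1712] [-0.0806 -0.0837]
5124 [-0.1124 -0.1061]
top 15 [0.6323 0.1235 0.1783] [-0.0823 -0.0921]
211 [-0.1123 -0.1052]
scene 82 [0.6352 0.1275 0.1764] [-0.0784 -0.0892]
308 [-0.1138 -0.1096]
28.1 [0.5248 0.1844 0.1894] [1.83  2.551 0.004] F [-0.4 -1.1 -0.1] w 0.0 g 0.0
3
[[0, 0, 0.0, -0.3, 0.1, 0.01, 0], [0, 0, 0.0, -0.3, 0.1, 0.01, 0], [0, 0, 0.0, -0.3, 0.1, 0.01, 0]]
1
[[0, 0, 0.0, 0.0, 0.0, 0.25, 0]]
```

The front panel reads shut and the knob is at (-0.080,-0.09) in the steriliser frame, as described.

>>> play_rows(
  moves=[
    [[0,0,0,-0.3,0.1,0,0],[0,0,0,-0.3,0.1,0,0],[0,0,0,-0.3,0.1,0,0],[0,0,0,0,0,0.3,0],[0,0,0,0,0,0,0]],
  ],
)

```text
time: 28.52
tool_pos: [0.5788, 0.1065, 0.1515]
tcp_rot: [-1.831, -2.544, 0.011]
wrist_force: [-1.7, -0.9, -2.3]
width: -0.002
grip_force: 0.0
```

>>> play_rows(
  moves=[
    [[0,0,0,0,0.2,0,0],[0,0,0,0,0.15,0,0],[0,0,0,0,0.15,0,0],[0,0,0,0,0,0,0],[0,0,0,0,0,0,0]],
  ],
)

```text
time: 28.93
tool_pos: [0.6275, 0.1248, 0.1564]
tcp_rot: [-1.829, -2.551, 0.005]
wrist_force: [-1.1, -0.5, -1.4]
width: 0.004
grip_force: 0.6
```

>>> play_rows(
  moves=[
    [[0,0,0,0,0.1,0,0],[0,0,0,0,0.1,0,0],[0,0,0,0,0,0,0],[0,0,0,0,0,0,0]],
  ],
)

```text
time: 29.27
tool_pos: [0.6475, 0.1311, 0.1578]
tcp_rot: [-1.831, -2.552, 0.001]
wrist_force: [-2.5, -0.0, -1.8]
width: -0.001
grip_force: 1.1
```

Run:
```python
from h import *
s=st()
f=np.array([[np.cos(SY),np.sin(SY)],[-np.sin(SY),np.cos(SY)]]);print(f@(s['tool_pos'][:2]-SO))
c=cam('scene')
save(c,'s11.png',(230,240,480,430),3)
```

```text
29.27 [0.6475 0.1311 0.1578] [-1.831e+00 -2.552e+00  1.000e-03] F [-2.5 -0.  -1.8] w -0.001 g 1.1
[-0.06554641 -0.08971693]
```

View pics/s11.png

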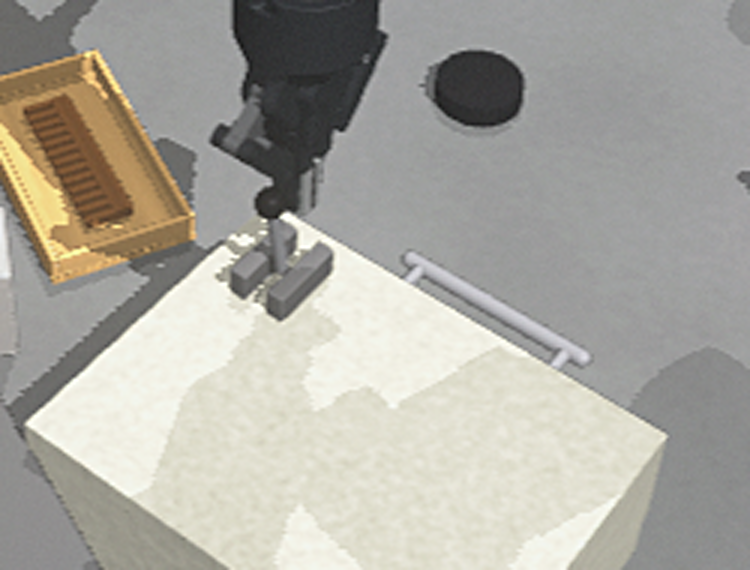

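The knob at (268,203) is being pushed by the fingers, the drawer is shut and the comb is in the tray. I'll keep pushing to the stop in small steps.

>>> play_rows(
  moves=[
    [[0,0,0,0,0.1,0,0],[0,0,0,0,0.05,0,0],[0,0,0,0,0,0,0],[0,0,0,0,0,0,0]],
  ],
)

```text
time: 29.65
tool_pos: [0.6598, 0.1349, 0.1575]
tcp_rot: [-1.829, -2.549, 0.007]
wrist_force: [-7.7, -2.2, 1.0]
width: -0.0
grip_force: 4.2
```

>>> play_rows(
  moves=[
    [[0,0,0,0,0.03,0,0],[0,0,0,0,0,0,0],[0,0,0,0,0,0,0]],
  ],
)

```text
time: 29.9
tool_pos: [0.6604, 0.1351, 0.1573]
tcp_rot: [-1.827, -2.547, 0.013]
wrist_force: [-14.4, -4.7, 3.8]
width: 0.001
grip_force: 7.4
```

>>> play_rows(
  moves=[
    [[0,0,0,0,0.03,0,0],[0,0,0,0,0,0,0],[0,0,0,0,0,0,0]],
  ],
)

```text
time: 30.15
tool_pos: [0.6611, 0.1353, 0.1571]
tcp_rot: [-1.826, -2.544, 0.02]
wrist_force: [-19.8, -5.6, 7.3]
width: -0.0
grip_force: 10.7
```

The lever is at its stop, with the tool at x ≈ -0.053 m as predicted. I'll back off and let it spring back.

>>> play_rows(
  moves=[
    [[0,0,0,0,-0.2,0,0],[0,0,0,0,-0.25,0,0],[0,0,0,0,-0.25,0,0],[0,0,0,0,-0.35,0,0],[0,0,0,0,-0.35,-0.2,0]],
  ],
)

```text
time: 30.57
tool_pos: [0.5326, 0.0921, 0.1753]
tcp_rot: [-1.83, -2.55, 0.005]
wrist_force: [-0.2, -0.1, 0.1]
width: -0.003
grip_force: 0.0
```

>>> play_rows(
  moves=[
    [[0,0,0,0,-0.2,-0.2,0],[0,0,0,0,0,0,0],[0,0,0,0,0,0,0],[0,0,0,0,0,0,0],[0,0,0,0,0,0,0]],
  ],
)

```text
time: 30.98
tool_pos: [0.517, 0.0865, 0.198]
tcp_rot: [1.831, 2.552, 0.001]
wrist_force: [0.4, 0.5, -0.2]
width: 0.003
grip_force: 0.0
```

Run:
```python
from h import *
st()
c=cam('scene');k=S(-.08,-.09);P=cloud(c);m=(P[...,2]>.16)&(P[...,2]<.185)&(np.hypot(P[...,0]-k[0],P[...,1]-k[1])<.03)&(c['image'].max(2)<70)
print(m.sum(),P[m].mean(0))
cv2.imwrite('pics/s12.png',cv2.resize(c['image'],(800,600))[:,:,::-1])
```

```text
30.98 [0.517  0.0865 0.198 ] [1.831e+00 2.552e+00 1.000e-03] F [ 0.4  0.5 -0.2] w 0.003 g 0.0
78 [0.63528707 0.12726865 0.17619887]
```

View pics/s12.png

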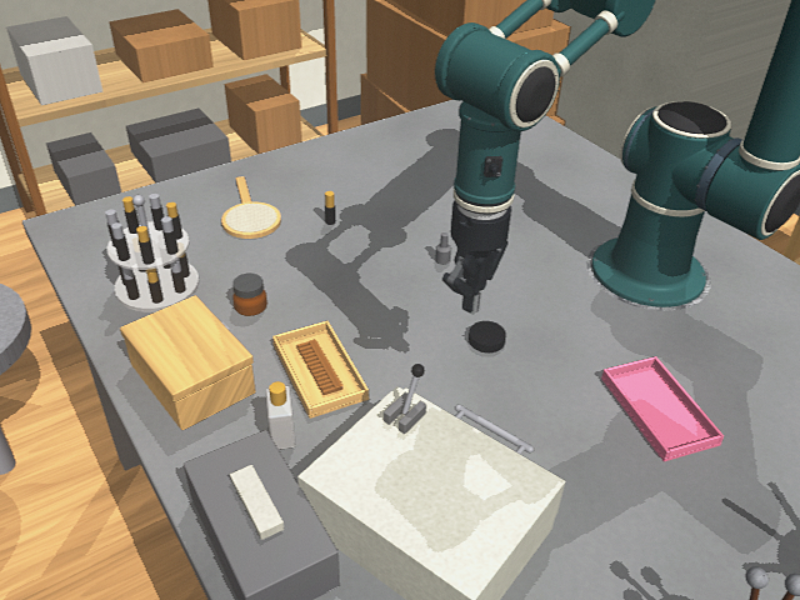

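The lever at (417,370) is back at rest, the drawer is shut, the comb is in the tray, the bystanders haven't moved and the arm is clear.

```bash
python3 -c "
from workcell import bot
print(bot.finish_job())"
```

```text
the job is handed in; nothing more can be done
None
```

I handed the job in with every step done: the comb lies in the bamboo tray, the razor and tweezers (the only used tools out) are in the shut drawer, and the start lever went to its stop and sprang back; no verdict was returned.

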